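# Pack the cantilever kit case

### The arm

A 7-joint arm with a two-finger parallel gripper is mounted at the origin on a cart in front of the work surface, level with it; the furniture and walls round the work are solid. World frame = base frame: x ahead of the robot, y to its left, z up, the work surface at z = 0. Lengths are in m, angles in rad, forces in N, time in s.
With the tool pointing down it reaches from about 0.425 to 0.875 m from the base axis. Payload 4.7 kg.
Tool frame: the origin (TCP) lies on the centre line of the jaws, within the pads' length; the fingertips stand 25 mm ahead of it and the grasp point (between the pads) lies 6 mm ahead of it; x points along the fingers, z is the direction in which the jaws open and shut, and the axes are right-handed (so a half turn about x gives the same grasp; the last joint's range is limited). The gripper opens to 85 mm and grips with 20 to 120 N. Pads are 22 mm wide; open, the fingers measure 114 mm over their backs; the gripper's body (76 mm by 85 mm) begins 54 mm behind the grasp point. The pads swing forward as they close: fully open they stand 13 mm farther back than shut.
Start: joints at [-1.295, 0.321, -0.07, 1.45, 0.023, 1.371, -0.057], TCP at [0.168, 0.628, 0.256] pointing down, gripper open.
Joint ranges: [-2.86, 2.86], [-0.3, 2.09], [-1.38, 1.24], [0.06, 2.45], [-1.56, 4.7], [0.09, 2.05], [-2.69, 2.69]. Speed limits (rad/s): [2.57, 2.57, 3.14, 3.14, 3.14, 3.14, 3.14].

### API

Orientations are given as a unit quaternion [x, y, z, w].
In Python, from plant import robot, eyes gives the robot as it stands.
- The arm moves only by the shell command python3 -m inch 'ROWS' [OPENING] [FORCE]. ROWS is JSON, a list of rows, each a list of 6 numbers: the shift along the world's x, y, z in cm, then the turn, a rotation vector about the world's x, y, z in rad. A call has 1 to 8 rows; each row shifts and turns the pose as measured when the row begins; what a row does not reach is not made up. A row lasts 1/12 s, in which the tool goes at most 41.7 mm and 7.16 degrees, less where a joint would pass 70% of its speed; a pose out of reach is approached as far as the arm can. A call is refused whole if a number of a shift passes 4.17 or a number of a turn 0.125, either way. A call with a gripper value outside its range is refused whole. OPENING is the finger opening in cm, from 0 to 8.54, set as the call begins (- or left out, the last holds). The fingers move at their own pace and stop on an object; FORCE is the grip in N (left out, the last holds). Time passes only in rows, so rows that do not move let the fingers close. It gives the time, the measured TCP pose, the force and the opening at its end, in the units of the state.
- robot.state(): the state, without advancing time (a new reading comes with each control period).
- eyes.capture(name): name is "scene" or "top" or "wrist"; returns a dict with "color" (420x560x3 uint8, red, green, blue), "fx", "fy", "cx", "cy" (pixels), "R" (3x3) and "t" (3): a world point X has camera coordinates R X + t; the wrist camera has in their place "T_tool_cam" (4x4, takes a point from camera to tool coordinates, whose origin is the TCP and whose axes are the tool frame's). Camera axes: x right, y down, z forward; pixel columns grow to the right and rows downward; lengths in m; the calibration is good to about 2 mm. A picture is of the moment at which its call begins: read the wrist's pose just before it. There is no depth.
- robot.hand_in(): hands the job in, once; it reports no verdict.
The state is a dict: "t": time; "joint_pos": joint angles; "joint_velocities": joint speeds; "joint_efforts": joint torques, N m; "tool_pos": TCP position; "tool_rot": TCP orientation; "contact_force": force on the tool from outside, world axes, zero at the start; "ft_torque": the same for the moment, N m; "gripper_width": finger opening in m.
Only numpy, scipy, OpenCV 4.12 (cv2) and the standard library are available. Lean on these libraries where they do the work, as an engineer would, in place of code of your own. Each camera call takes 0.05 s, during which the arm holds its last target.

### The job

Pack the sampling kit case for a field trip: swing its top tray up and all the way back, lay the black power brick flat in the compartment underneath so that it holds the steel sensing pin in the floor down, and lay every pair of forceps and the marker that are out on the bench, however many there are, into the same compartment. Then swing the tray forward again and lower it fully home over them.

Things in the scene. Friction and masses are not known exactly. Their poses are not given: they have to be found in the camera images.
- kit: grey kit case, fixed, 180 mm deep (its x, away from the robot) x 280 mm wide (its y, to the left); origin at the centre of its underside, z up. Compartment: floor 14 mm and wall tops 28 mm above the origin, inside 170 x 270 mm, undivided. The top tray (176 x 270 mm, 34 mm high) covers it when shut, underside 52 mm above the origin
- tray_arm (a joint): swing of the tray's two pairs of parallel arms (107 mm long): 0 shut, 2.18 rad fully open, at the end stop behind the case. The tray stays level. At joint value q every point of it stands 0.107*(sin(q-1.134)+0.906) m further along the case's +x and 0.107*(cos(q-1.134)-0.423) m higher than when shut: it goes up 62 mm, then down; open it is 190 mm back, 8 mm up
- tray_knob (a point): grip point on the black upright knob, 22 mm diameter, at the middle of the tray's front: knob top 16 mm above this point, its foot 24 mm and the tray walls' tops 26 mm below it; 112 mm above the case's origin when shut. Gripped from above at any yaw. Weight holds the tray shut or, past upright, open; the arms are damped (3 to 5 N at the knob swing it slowly)
- pin_place (a point): foot of the sensing pin, at floor height, 75 mm to the case's +y from the middle of the compartment floor: a steel pin of 12 mm diameter with a flat ring round it
- pin (a joint): the sensing pin's travel: 0 free (stands 7 mm proud of the floor), 0.006 fully down; a soft spring, 0.7 N at full travel; more than 0.004 counts as held down
- power_brick: black power brick, box 50 (x) x 112 (y) x 31 (z) mm, about 340 g; origin at the centre of its underside; grip across the 50 mm width
- forceps_a: steel forceps lying on edge, 17 mm wide x 136 mm long x 10 mm high, 25 g; origin at the centre of the underside, long axis along its y; grip across the 17 mm width near the middle; may be absent (None)
- forceps_b: steel forceps lying on edge, 17 mm wide x 136 mm long x 10 mm high, 25 g; origin at the centre of the underside, long axis along its y; grip across the 17 mm width near the middle; may be absent (None)
- forceps_c: steel forceps lying on edge, 17 mm wide x 136 mm long x 10 mm high, 25 g; origin at the centre of the underside, long axis along its y; grip across the 17 mm width near the middle; may be absent (None)
- marker: marker pen lying down, 17 mm thick, 135 mm long along its y, 25 g; origin on its skin below its middle (if the pen has rolled, up to 16 mm higher or 8 mm aside); grip across its thickness near the middle; may be absent (None)

How it is judged:
By the outcome, as a careful person would: the job done as asked, in the order asked, and still so for the second after the job is handed in, with the robot touching nothing.
Of forceps_a, forceps_b, forceps_c, marker only 3 to 4 are there at a start; the rules pass over those that are not, and their reading is None.
At some moment in a run one of power_brick, forceps_a, forceps_b, forceps_c may be knocked a few centimetres aside while the robot is not near it.
Once in a run the grip may slacken for a moment while it holds something.
It also fails if it takes over 210 s, if anything falls off the work surface, if the arm or the gripper's body presses on something with over 40 N, if the wrist force passes 120 N, or if a joint passes its speed limit or range.

## Working session

There is one attempt and no reset: what is moved stays moved. The work goes in short steps, Python scripts to look and compute and a shell command to move; the robot and the scene stay as the last step left them, time stands still between calls to the robot, and variables do not carry over. Pictures are saved under pics/ and viewed, and the job is handed in when it is done.

```bash
ls; mkdir -p pics
cat > h.py <<'E'
import numpy as np, cv2
from plant import robot, eyes
from scipy.spatial.transform import Rotation as Ro
def snap(name,fn,crop=None,scale=1):
    s=robot.state(); c=eyes.capture(name)
    im=c["color"][:,:,::-1].copy()
    np.savez('pics/'+fn+'.npz',**{k:v for k,v in c.items()},tp=s["tool_pos"],tr=s["tool_rot"])
    if crop: im=im[crop[1]:crop[3],crop[0]:crop[2]]
    if scale!=1: im=cv2.resize(im,None,fx=scale,fy=scale,interpolation=cv2.INTER_CUBIC)
    cv2.imwrite('pics/'+fn+'.png',im); return c
def cam(fn):
    d=np.load('pics/'+fn+'.npz')
    K=np.array([[d['fx'],0,d['cx']],[0,d['fy'],d['cy']],[0,0,1]],float)
    if 'R' in d: R,t=d['R'],d['t']
    else:
        T=np.eye(4);T[:3,:3]=Ro.from_quat(d['tr']).as_matrix();T[:3,3]=d['tp']
        W=np.linalg.inv(T@d['T_tool_cam']);R,t=W[:3,:3],W[:3,3]
    return K,R,t
def ray(fn,uv,z):
    K,R,t=cam(fn); d=R.T@np.linalg.inv(K)@np.array([uv[0],uv[1],1.]); o=-R.T@t
    return o+d*(z-o[2])/d[2]
def tri(obs):
    A=[]
    for fn,uv in obs:
        K,R,t=cam(fn);P=K@np.c_[R,t]
        A+= [uv[0]*P[2]-P[0],uv[1]*P[2]-P[1]]
    A=np.array(A);X=np.linalg.lstsq(A[:,:3],-A[:,3],rcond=None)[0]
    return X
def proj(fn,X):
    K,R,t=cam(fn);p=K@(R@np.array(X)+t);return p[:2]/p[2]
E
python3 - <<'E'
from h import *
for n in ("scene","top","wrist"): snap(n,n+"0",scale=1.42)
s=robot.state();print({k:np.round(v,3) for k,v in s.items()})
for n in ("scene0","top0","wrist0"):
    K,R,t=cam(n);print(n,(-R.T@t).round(3),R[2].round(3),K[0,0])
E
```

```text
pics
{'t': np.float64(0.15), 'joint_pos': array([-1.295,  0.322, -0.07 ,  1.451,  0.023,  1.371, -0.057]), 'joint_velocities': array([ 0.002, -0.002,  0.   , -0.003,  0.001,  0.002,  0.   ]), 'joint_efforts': array([-1.0000e-03, -4.9410e+01, -3.8300e-01, -3.1468e+01,  1.3000e-02,
        8.0000e-03, -0.0000e+00]), 'tool_pos': array([0.168, 0.627, 0.255]), 'tool_rot': array([-0.431,  0.561,  0.43 ,  0.561]), 'contact_force': array([ 1.034,  0.408, -0.879]), 'ft_torque': array([-0.037,  0.   , -0.002]), 'gripper_width': np.float64(0.085)}
scene0 [-0.046 -0.768  0.61 ] [ 0.481  0.728 -0.487] 395.62876630065074
top0 [ 0.137 -0.006  1.571] [ 0.2   -0.001 -0.98 ] 511.2181624944973
wrist0 [0.094 0.647 0.373] [ 0.29  -0.08  -0.954] 366.75774030796947
```

View pics/scene0.png

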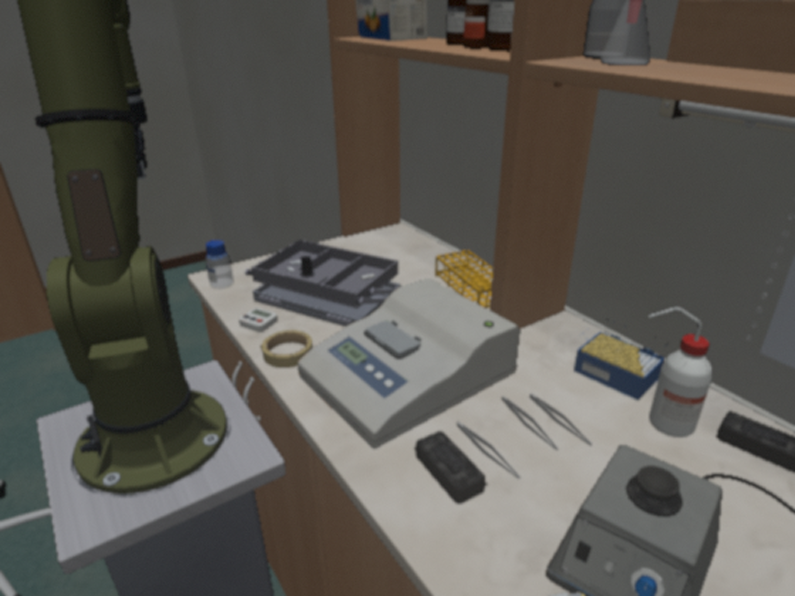

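View pics/top0.png

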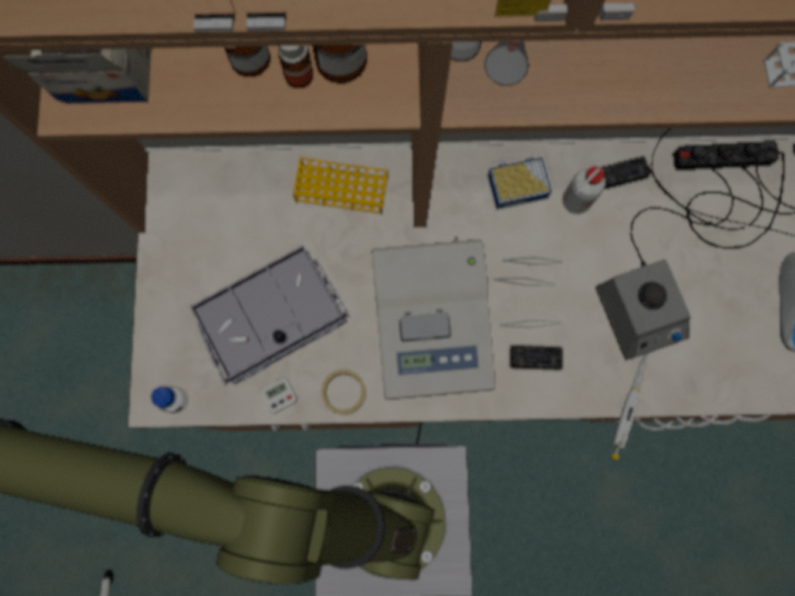

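View pics/wrist0.png

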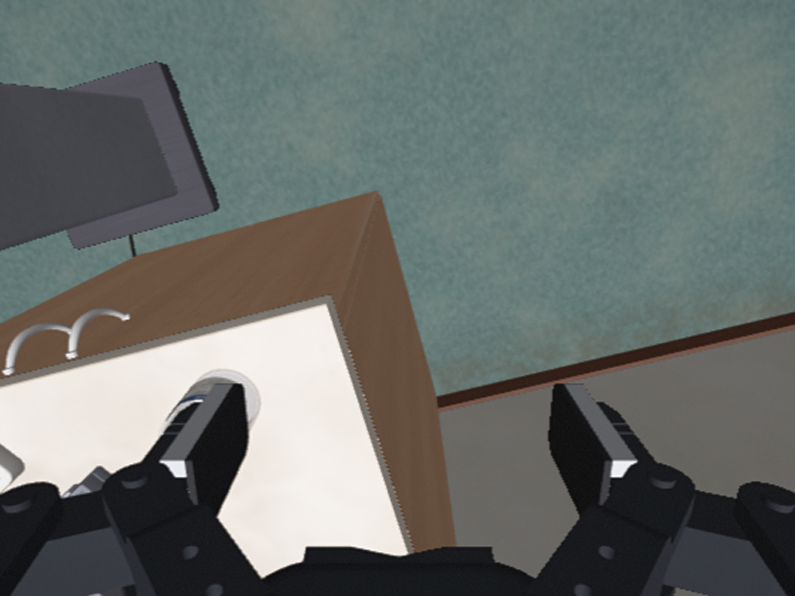

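Run:
```python
from h import *
c=eyes.capture("top")["color"][:,:,::-1]
a=cv2.resize(c[160:330,340:560],(792,612),interpolation=cv2.INTER_CUBIC)[:600]
b=cv2.resize(c[150:310,90:290],(750,600),interpolation=cv2.INTER_CUBIC)
cv2.imwrite('pics/a1.png',a);cv2.imwrite('pics/b1.png',b)
c=eyes.capture("scene")["color"][:,:,::-1]
cv2.imwrite('pics/c1.png',cv2.resize(c[150:270,150:310],(800,600),interpolation=cv2.INTER_CUBIC))
cv2.imwrite('pics/d1.png',cv2.resize(c[220:420,280:560],(800,571),interpolation=cv2.INTER_CUBIC))
```

```text
(no output)
```

View pics/a1.png

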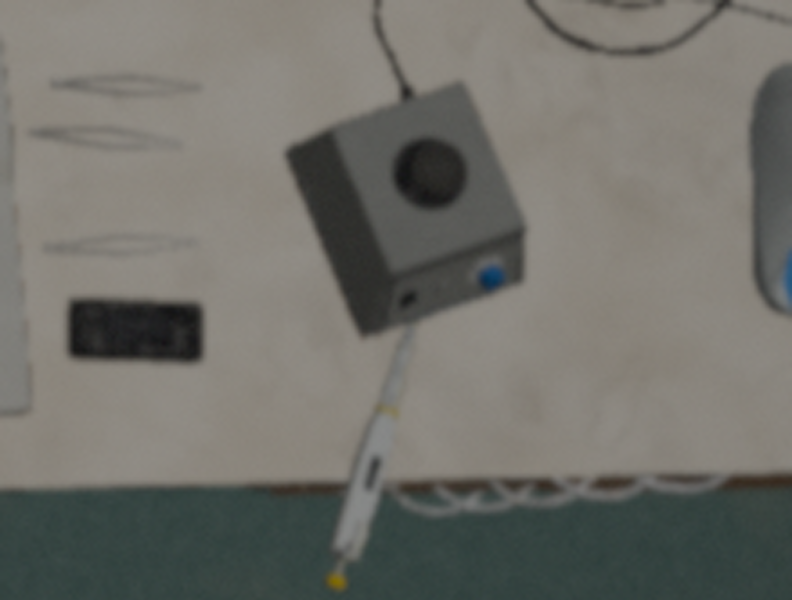

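View pics/b1.png

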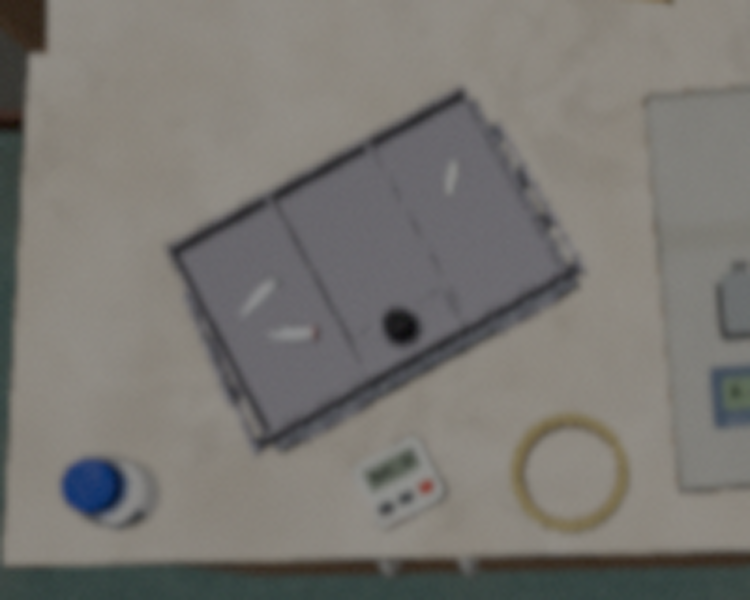

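View pics/c1.png

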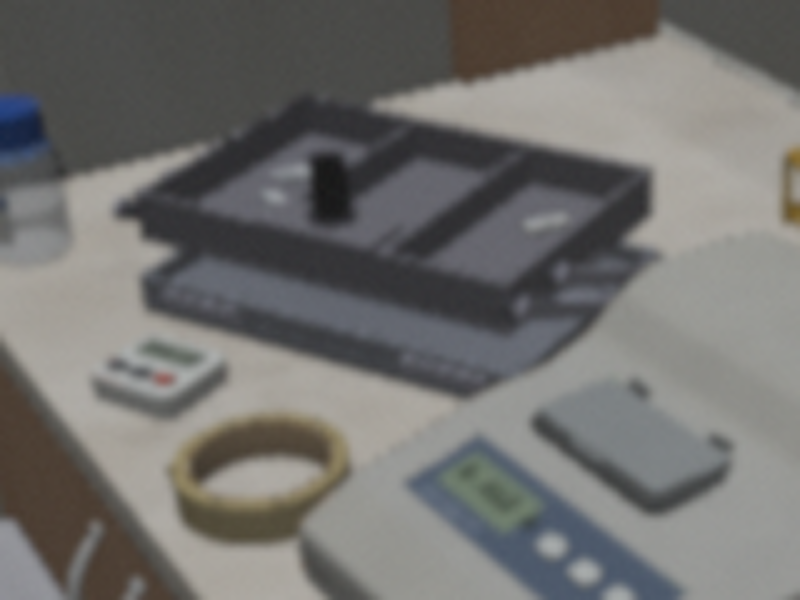

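View pics/d1.png

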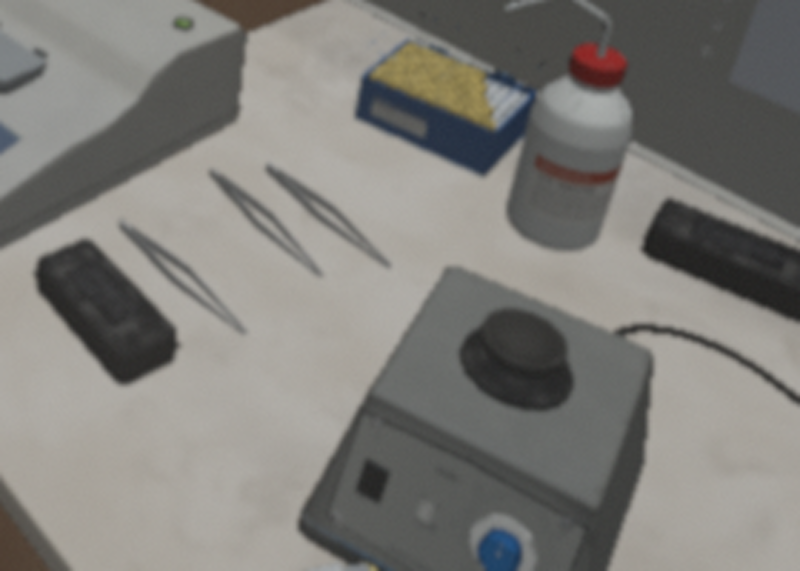

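Run:
```python
from h import *
b=lambda u,v:(90+u/3.75,150+v/3.75)
a=lambda u,v:(340+u/3.6,160+v/3.6)
c=lambda u,v:(150+u/5,150+v/5)
d=lambda u,v:(280+u/2.857,220+v/2.857)
k=tri([("top0",b(401,322)),("scene0",c(329,160))]);print("knobtop",k,proj("top0",k)-b(401,322))
# tray corners z? rim at ~0.086
for nm,p,q in (("frontright",b(578,268),c(515,318)),("backright",b(463,94),c(652,172)),("frontleft",b(260,440),c(135,212)),("backleft",b(174,246),c(308,98))):
    X=tri([("top0",p),("scene0",q)]);print(nm,X.round(3), ray("top0",p,.086).round(3))
print("brick top")
for p in ((70,300),(202,303),(203,358),(70,358)): print(ray("top0",a(*p),.031).round(3))
print("brickscene",[ray("scene0",d(*p),.031).round(3) for p in ((82,240),(175,338),(124,372),(38,270))])
for p in ((52,84),(200,87),(28,132),(183,147),(43,248),(197,242)): print(ray("top0",a(*p),.005).round(3))
for p in ((268,168),(390,265),(212,172),(320,274),(122,224),(243,331)): print(ray("scene0",d(*p),.005).round(3))
```

```text
knobtop [0.37672449 0.21841967 0.12599467] [-0.02297679  0.06532124]
frontright [0.426 0.087 0.065] [0.424 0.085 0.086]
backright [0.571 0.176 0.082] [0.568 0.177 0.086]
frontleft [0.295 0.337 0.067] [0.293 0.333 0.086]
backleft [0.448 0.406 0.083] [0.448 0.405 0.086]
brick top
[ 0.359 -0.261  0.031]
[ 0.354 -0.372  0.031]
[ 0.308 -0.37   0.031]
[ 0.31  -0.259  0.031]
brickscene [array([ 0.353, -0.266,  0.031]), array([ 0.347, -0.377,  0.031]), array([ 0.3  , -0.38 ,  0.031]), array([ 0.308, -0.273,  0.031])]
[ 0.555 -0.26   0.005]
[ 0.549 -0.39   0.005]
[ 0.512 -0.237  0.005]
[ 0.496 -0.371  0.005]
[ 0.409 -0.245  0.005]
[ 0.411 -0.378  0.005]
[ 0.554 -0.261  0.005]
[ 0.546 -0.395  0.005]
[ 0.511 -0.238  0.005]
[ 0.496 -0.372  0.005]
[ 0.408 -0.246  0.005]
[ 0.408 -0.381  0.005]
```

```bash
cat >> h.py <<'E'
def tgt(p,psi):
    s=robot.state();R=Ro.from_quat(s["tool_rot"])
    x=np.array([0,0,-1.]);z=np.array([np.cos(psi),np.sin(psi),0]);y=np.cross(z,x)
    T=Ro.from_matrix(np.c_[x,y,z])
    d=(np.array(p)-s["tool_pos"])*100; r=(T*R.inv()).as_rotvec()
    print("t%.2f tcp"%s["t"],s["tool_pos"].round(4),"psi %.3f"%np.arctan2(*R.as_matrix()[:2,2][::-1]),"d cm",d.round(2),"rot",r.round(3),"F",s["contact_force"].round(1),"w %.4f"%s["gripper_width"],"j7 %.2f"%s["joint_pos"][6])
CY=0.485; KC=np.array([0.433,0.250]); 
def case(x,y,z=0):
    c,s=np.cos(CY),np.sin(CY); return np.array([KC[0]+c*x-s*y,KC[1]+s*x+c*y,z])
E
python3 -c "
from h import *
R=Ro.from_quat(robot.state()['tool_rot']).as_matrix();print(R.round(2));print(np.load('pics/wrist0.npz')['T_tool_cam'].round(3))
tgt([0.377,0.2184,0.118+.06],-1.0)
"
```

```text
[[-0.   -0.97  0.26]
 [-0.    0.26  0.97]
 [-1.   -0.   -0.  ]]
[[ 0.001 -0.301  0.954 -0.118]
 [ 0.001 -0.954 -0.301  0.077]
 [ 1.     0.001 -0.001 -0.   ]
 [ 0.     0.     0.     1.   ]]
t0.25 tcp [0.1682 0.6276 0.2558] psi 1.309 d cm [ 20.88 -40.92  -7.78] rot [ 0.000e+00 -1.000e-03 -2.309e+00] F [ 0.4  0.3 -0.7] w 0.0853 j7 -0.06
```

```bash
python3 -m inch '[[1.7,-3.4,-0.1,0,0,-0.07],[1.7,-3.4,-0.1,0,0,-0.07],[1.7,-3.4,-0.1,0,0,-0.07],[1.7,-3.4,-0.1,0,0,-0.07],[1.7,-3.4,-0.1,0,0,-0.07],[1.7,-3.4,-0.1,0,0,-0.07],[1.7,-3.4,-0.1,0,0,-0.07],[1.7,-3.4,-0.1,0,0,-0.07]]'
python3 -m inch '[[1.7,-3.4,-0.1,0,0,-0.07],[1.7,-3.4,-0.1,0,0,-0.07],[1.7,-3.4,-0.1,0,0,-0.07],[0,0,0,0,0,0],[0,0,0,0,0,0]]'
python3 -c "
from h import *
snap('wrist','w1',scale=1.42);tgt([0.377,0.2184,0.118+.06],0.485)"
```

```text
t: 0.92
tool_pos: [0.2988, 0.3507, 0.2433]
tool_rot: [-0.254, 0.661, 0.258, 0.658]
contact_force: [1.9, -0.9, 0.4]
gripper_width: 0.0855
t: 1.33
tool_pos: [0.3549, 0.2346, 0.2407]
tool_rot: [-0.174, 0.685, 0.179, 0.684]
contact_force: [-0.2, 0.5, 0.1]
gripper_width: 0.0856
t1.38 tcp [0.3553 0.2342 0.2407] psi 0.504 d cm [ 2.17 -1.58 -6.27] rot [-0.005 -0.002 -0.019] F [ 0.1 -0.4  0.4] w 0.0851 j7 -0.18
```

View pics/w1.png

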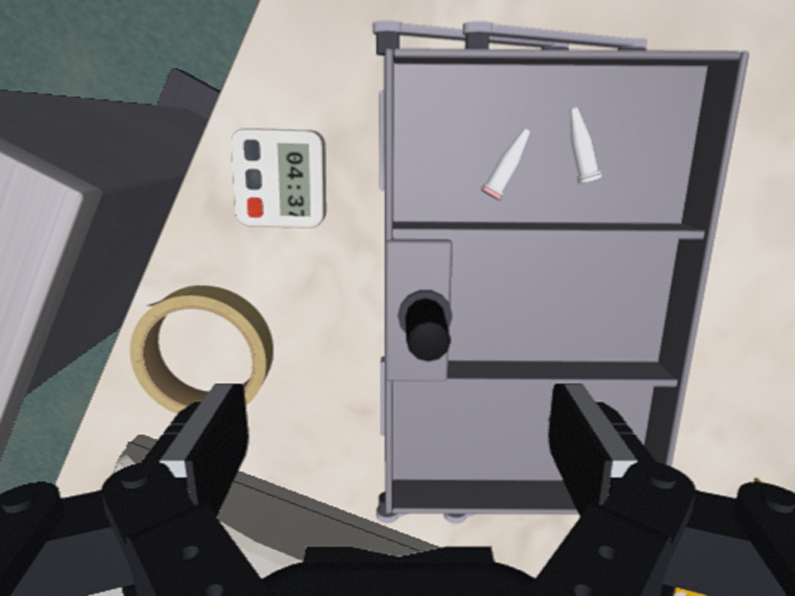

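Run:
```python
from h import *
w=lambda u,v:(u/1.42,v/1.42)
b=lambda u,v:(90+u/3.75,150+v/3.75)
c=lambda u,v:(150+u/5,150+v/5)
k=tri([("top0",b(401,322)),("scene0",c(329,160)),("w1",w(428,340))]);print("knobtop",k,[proj(n,k)-p for n,p in (("top0",b(401,322)),("scene0",c(329,160)),("w1",w(428,340)))])
print("k ray",ray("w1",w(428,340),.128))
A,B,C=[ray("w1",w(*p),.086) for p in ((387,50),(747,52),(387,512))]
print(A,B,C,np.linalg.norm(A-C),np.linalg.norm(B-A),"yaw",np.arctan2(-(A-C)[0],(A-C)[1]),np.arctan2((B-A)[1],(B-A)[0]))
print("centre",(B+C)/2)
```

```text
knobtop [0.37747754 0.21992714 0.12425444] [array([-0.45284654, -0.08589681]), array([0.17324876, 0.27867006]), array([-2.30811537,  2.01819608])]
k ray [0.37716131 0.22326823 0.128     ]
[0.29579089 0.32991588 0.086     ] [0.44766774 0.41279047 0.086     ] [0.42374474 0.09487367 0.086     ] 0.2676135833369285 0.17301668951431912 yaw 0.4985233438011845 0.4995125007507196
centre [0.43570624 0.25383207 0.086     ]
```

```bash
python3 -m inch '[[1.1,-0.7,-2,0,0,-0.01],[1.1,-0.6,-2,0,0,-0.01],[0,0,-3,0,0,0],[0,0,-2.5,0,0,0],[0,0,-1.5,0,0,0],[0,0,0,0,0,0],[0,0,0,0,0,0]]' 6
python3 -c "
from h import *
snap('wrist','w2',scale=1.42);tgt([0.377,0.221,0.118],0.49)"
```

```text
t: 1.97
tool_pos: [0.3759, 0.2295, 0.1287]
tool_rot: [-0.172, 0.684, 0.178, 0.687]
contact_force: [0.1, 0.0, 0.4]
gripper_width: 0.0603
t2.02 tcp [0.3758 0.2296 0.1288] psi 0.501 d cm [ 0.12 -0.86 -1.08] rot [-0.009  0.002 -0.011] F [-0.2  0.4  0.1] w 0.0597 j7 -0.11
```

View pics/w2.png

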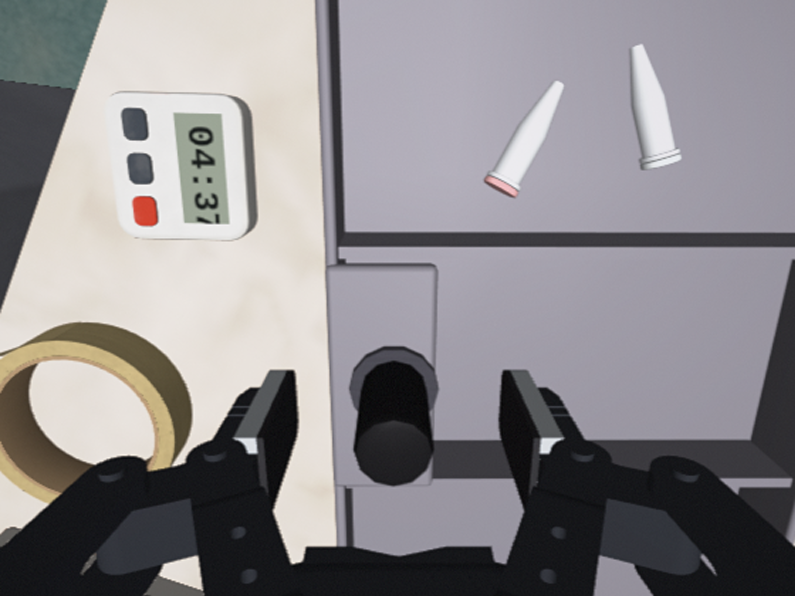

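Run:
```python
from h import *
w=lambda u,v:(u/1.42,v/1.42)
k=ray("w2",w(394,452),.128);print(k);tgt([k[0],k[1],.118],.495)
print(tri([("w1",w(428,340)),("w2",w(394,452))]))
```

```text
[0.37742715 0.22386892 0.128     ]
t2.02 tcp [0.3758 0.2296 0.1288] psi 0.501 d cm [ 0.16 -0.58 -1.08] rot [-0.009  0.002 -0.006] F [-0.2  0.4  0.1] w 0.0597 j7 -0.11
[0.37786423 0.22265117 0.12604724]
```

```bash
python3 -m inch '[[0.15,-0.6,-0.5,0,0,0],[0,0,-0.6,0,0,0],[0,0,0,0,0,0]]' 
python3 -m inch '[[0,0,0,0,0,0],[0,0,0,0,0,0],[0,0,0,0,0,0],[0,0,0,0,0,0],[0,0,0,0,0,0],[0,0,0,0,0,0]]' 0 60
python3 -c "
from h import *
tgt([.377,.223,.118],.495)"
```

```text
t: 2.27
tool_pos: [0.3787, 0.2258, 0.12]
tool_rot: [-0.172, 0.681, 0.18, 0.688]
contact_force: [-0.3, 0.5, 0.4]
gripper_width: 0.0602
t: 2.77
tool_pos: [0.3771, 0.2248, 0.1214]
tool_rot: [-0.172, 0.683, 0.18, 0.687]
contact_force: [0.3, 1.3, -0.9]
gripper_width: 0.0204
t2.77 tcp [0.3771 0.2248 0.1214] psi 0.504 d cm [-0.01 -0.18 -0.34] rot [-0.012  0.002 -0.009] F [ 0.3  1.3 -0.9] w 0.0204 j7 -0.09
```

```bash
cat >> h.py <<'E'
KY=0.493
def arc(q): return np.array([0.107*(np.sin(q-1.134)+0.906),0.107*(np.cos(q-1.134)-0.423)])
def qof(p,p0,sgn=1):
    dx=(p[:2]-p0[:2])@[np.cos(KY),np.sin(KY)];dz=p[2]-p0[2]
    return np.arctan2(dx/.107-.906,dz/.107+.423)+1.134, dx,dz,(p[:2]-p0[:2])@[-np.sin(KY),np.cos(KY)]
def plan(p0,qs):
    s=robot.state();p=s["tool_pos"];print("q now",np.round(qof(p,p0),4),"F",s["contact_force"].round(1),"w %.4f"%s["gripper_width"])
    for q in qs:
        a=arc(q);T=np.array([p0[0]+a[0]*np.cos(KY),p0[1]+a[0]*np.sin(KY),p0[2]+a[1]]);d=(T-p)*100;p=T
        print("%.2f"%q,d.round(2))
P0=np.array([.3771,.2248,.1214])
E
python3 -c "
from h import *
plan(P0,np.arange(.1,2.2,.1))"
```

```text
q now [-0.0001 -0.     -0.      0.    ] F [ 0.3  1.3 -0.9] w 0.0204
0.10 [0.44 0.23 0.95]
0.20 [0.52 0.28 0.89]
0.30 [0.6  0.32 0.83]
0.40 [0.67 0.36 0.76]
0.50 [0.73 0.39 0.68]
0.60 [0.79 0.42 0.59]
0.70 [0.83 0.45 0.5 ]
0.80 [0.87 0.47 0.4 ]
0.90 [0.9  0.49 0.3 ]
1.00 [0.93 0.5  0.2 ]
1.10 [0.94 0.5  0.09]
1.20 [ 0.94  0.51 -0.02]
1.30 [ 0.94  0.5  -0.12]
1.40 [ 0.92  0.49 -0.23]
1.50 [ 0.9   0.48 -0.33]
1.60 [ 0.86  0.46 -0.43]
1.70 [ 0.82  0.44 -0.53]
1.80 [ 0.77  0.41 -0.62]
1.90 [ 0.71  0.38 -0.7 ]
2.00 [ 0.65  0.35 -0.78]
2.10 [ 0.57  0.31 -0.85]
```

```bash
python3 -m inch '[[0.4,0.2,0.9,0,0,0],[0.5,0.3,0.9,0,0,0],[0.6,0.3,0.8,0,0,0],[0.7,0.4,0.8,0,0,0]]'
python3 -c "
from h import *
plan(P0,np.arange(.4,1,.1))"
```

```text
t: 3.1
tool_pos: [0.3978, 0.2361, 0.1541]
tool_rot: [-0.173, 0.685, 0.179, 0.684]
contact_force: [1.7, 0.9, -9.8]
gripper_width: 0.0209
q now [3.787e-01 2.360e-02 3.270e-02 2.000e-04] F [ 1.7  0.9 -9.8] w 0.0209
0.40 [0.16 0.07 0.15]
0.50 [0.73 0.39 0.68]
0.60 [0.79 0.42 0.59]
0.70 [0.83 0.45 0.5 ]
0.80 [0.87 0.47 0.4 ]
0.90 [0.9  0.49 0.3 ]
```

Follows the arc.

```bash
python3 -m inch '[[0.8,0.4,0.8,0,0,0],[0.8,0.4,0.65,0,0,0],[0.8,0.45,0.55,0,0,0],[0.9,0.5,0.45,0,0,0],[0.9,0.5,0.35,0,0,0],[0.9,0.5,0.2,0,0,0]]'
python3 -c "
from h import *
plan(P0,np.arange(.9,2.2,.1))"
```

```text
t: 3.6
tool_pos: [0.4503, 0.2647, 0.1824]
tool_rot: [-0.175, 0.688, 0.178, 0.682]
contact_force: [-1.3, -1.0, -7.8]
gripper_width: 0.0207
q now [1.007e+00 8.340e-02 6.100e-02 5.000e-04] F [-1.3 -1.  -7.8] w 0.0207
0.90 [-0.97 -0.57 -0.22]
1.00 [0.93 0.5  0.2 ]
1.10 [0.94 0.5  0.09]
1.20 [ 0.94  0.51 -0.02]
1.30 [ 0.94  0.5  -0.12]
1.40 [ 0.92  0.49 -0.23]
1.50 [ 0.9   0.48 -0.33]
1.60 [ 0.86  0.46 -0.43]
1.70 [ 0.82  0.44 -0.53]
1.80 [ 0.77  0.41 -0.62]
1.90 [ 0.71  0.38 -0.7 ]
2.00 [ 0.65  0.35 -0.78]
2.10 [ 0.57  0.31 -0.85]
2.20 [ 0.5   0.27 -0.91]
```

```bash
python3 -m inch '[[0.95,0.5,0.05,0,0,0],[0.95,0.5,0,0,0,0],[0.95,0.5,-0.1,0,0,0],[0.9,0.5,-0.2,0,0,0],[0.9,0.5,-0.3,0,0,0],[0.9,0.45,-0.4,0,0,0]]'
python3 -c "
from h import *
plan(P0,np.arange(1.6,2.2,.1))"
```

```text
t: 4.1
tool_pos: [0.506, 0.2949, 0.1712]
tool_rot: [-0.177, 0.692, 0.177, 0.677]
contact_force: [-4.0, -1.8, -8.6]
gripper_width: 0.0198
q now [1.6162e+00 1.4670e-01 4.9800e-02 7.0000e-04] F [-4.  -1.8 -8.6] w 0.0198
1.60 [-0.12 -0.14  0.05]
1.70 [ 0.82  0.44 -0.53]
1.80 [ 0.77  0.41 -0.62]
1.90 [ 0.71  0.38 -0.7 ]
2.00 [ 0.65  0.35 -0.78]
2.10 [ 0.57  0.31 -0.85]
2.20 [ 0.5   0.27 -0.91]
```

```bash
python3 -m inch '[[0.8,0.4,-0.5,0,0,0],[0.8,0.4,-0.6,0,0,0],[0.7,0.4,-0.7,0,0,0],[0.6,0.35,-0.75,0,0,0],[0.55,0.3,-0.8,0,0,0],[0.2,0.1,-0.4,0,0,0],[0,0,0,0,0,0]]'
python3 -c "
from h import *
plan(P0,[2.1,2.18])"
```

```text
t: 4.68
tool_pos: [0.544, 0.3155, 0.1303]
tool_rot: [-0.179, 0.696, 0.176, 0.673]
contact_force: [-4.1, -2.4, -2.9]
gripper_width: 0.0204
q now [2.1776e+00 1.9000e-01 8.9000e-03 9.0000e-04] F [-4.1 -2.4 -2.9] w 0.0204
2.10 [-0.39 -0.32  0.67]
2.18 [ 0.4   0.22 -0.72]
```

```bash
python3 -m inch '[[0.1,0.05,-0.2,0,0,0],[0,0,0,0,0,0]]'
python3 -m inch '[[0,0,0,0,0,0],[0,0,0,0,0,0],[0,0,0,0,0,0],[0,0,0,0,0,0]]' 6
python3 -m inch '[[0,0,2,0,0,0],[0,0,3,0,0,0],[0,0,3,0,0,0],[-2,-2,3,0,0,0],[-3,-2,2,0,0,0],[-3,-3,1,0,0,0],[-1.5,-1.5,0,0,0,0],[0,0,0,0,0,0]]'
python3 -c "
from h import *
snap('wrist','w3',scale=1.42);snap('top','top3',(90,130,310,300),3.5);snap('scene','scene3',(150,130,350,280),4);tgt([.43,.22,.26],.493)"
```

```text
t: 4.85
tool_pos: [0.5438, 0.3154, 0.1308]
tool_rot: [-0.179, 0.698, 0.176, 0.671]
contact_force: [-2.7, -2.7, -7.1]
gripper_width: 0.0202
t: 5.18
tool_pos: [0.5461, 0.3172, 0.1359]
tool_rot: [-0.179, 0.695, 0.177, 0.673]
contact_force: [1.0, -0.2, 0.5]
gripper_width: 0.0602
t: 5.85
tool_pos: [0.4499, 0.2321, 0.2833]
tool_rot: [-0.179, 0.693, 0.178, 0.675]
contact_force: [-0.1, 0.3, -0.1]
gripper_width: 0.0598
t6.00 tcp [0.4518 0.2349 0.282 ] psi 0.512 d cm [-2.18 -1.49 -2.2 ] rot [ 0.008 -0.024 -0.019] F [ 0.1  0.3 -0.5] w 0.0602 j7 -0.01
```

View pics/w3.png

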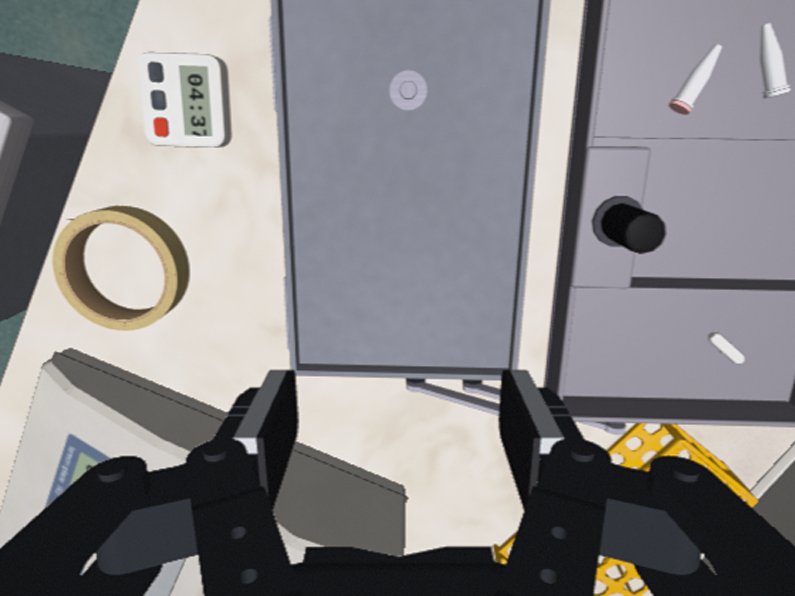

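View pics/top3.png

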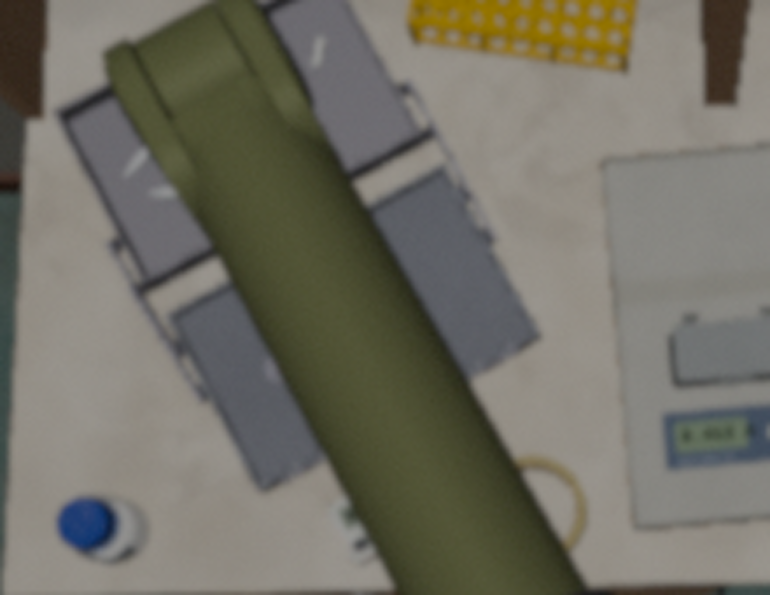

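View pics/scene3.png

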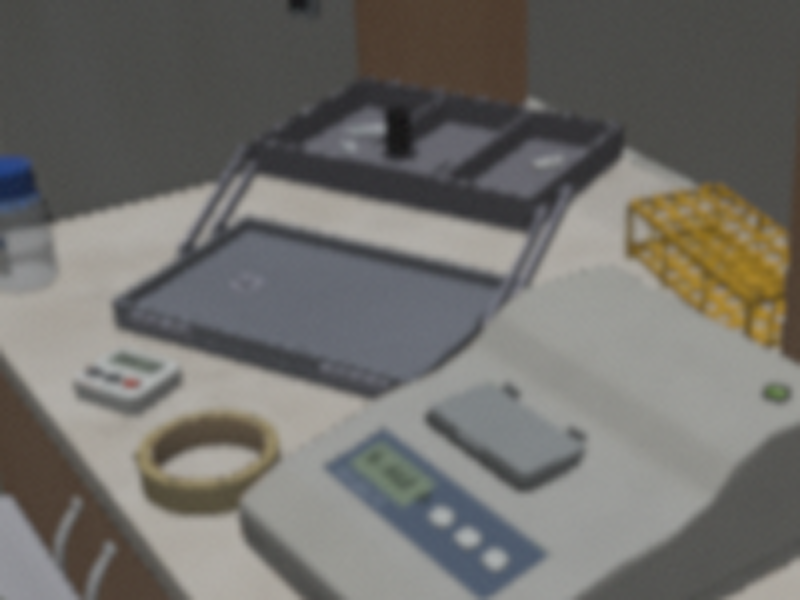

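Run:
```python
from h import *
w=lambda u,v:(u/1.42,v/1.42)
t=lambda u,v:(90+u/3.5,130+v/3.5)
c=lambda u,v:(150+u/4,130+v/4)
print("pin tri",tri([("w3",w(408,90)),("scene3",c(246,281))]), "ray",ray("w3",w(408,90),.018),ray("top3",t(271,371),.018),ray("scene3",c(246,281),.018))
FR,BR=ray("w3",w(297,372),.028),ray("w3",w(517,376),.028)
print("corners",FR,BR,np.linalg.norm(BR-FR),np.arctan2(*(BR-FR)[[1,0]]))
F0,F1=ray("w3",w(284,160),.028),ray("w3",w(294,330),.028);print("front wall yaw",np.arctan2(-(F0-F1)[0],(F0-F1)[1]))
B0,B1=ray("w3",w(541,30),.028),ray("w3",w(520,330),.028);print("back wall yaw",np.arctan2(-(B0-B1)[0],(B0-B1)[1]))
# top outline corners
for p in ((266,489),(474,376),(538,340),(172,318)): print(ray("top3",t(*p),.028))
```

```text
pin tri [0.39952791 0.32037004 0.01567024] ray [0.40037277 0.31997113 0.018     ] [0.39629779 0.32594571 0.018     ] [0.39714872 0.31646187 0.018     ]
corners [0.42746488 0.09424951 0.028     ] [0.57970832 0.17822264 0.028     ] 0.1738664730284516 0.5040488864984449
front wall yaw 0.5071057968856142
back wall yaw 0.515639344345991
[0.29167374 0.32586279 0.028     ]
[0.38650047 0.14643622 0.028     ]
[0.41725005 0.0903175  0.028     ]
[0.44364803 0.41191698 0.028     ]
```

```bash
sed -i 's/^CY=.*/CY=0.495; KC=np.array([0.435,0.254])/;s/^KY=.*/KY=0.495/' h.py
python3 -m inch '[[0.3,-4,0,0,-0.003,-0.04],[0.2,-4,0,0,-0.003,-0.04],[0.2,-4,0,0,-0.003,-0.04],[0.1,-4,0,0,-0.003,-0.04],[0,-4,0,0,-0.003,-0.04],[0,-4,0,0,-0.003,-0.04],[-0.2,-4,0,0,-0.003,-0.04],[-0.4,-4,0,0,0,-0.04]]' 7
python3 -m inch '[[-1,-4,0,0,0,-0.04],[-1.2,-4,0,0,0,-0.04],[-1.5,-3.5,0,0,0,-0.04],[-1.5,-3,-1,0,0,-0.04],[-1.5,-3,-1,0,0,-0.03],[-1,-2,-1,0,0,0],[0,0,0,0,0,0],[0,0,0,0,0,0]]' 
python3 -c "
from h import *
snap('wrist','w4',scale=1.42);tgt([.331,-.318,.1],0)"
```

```text
t: 6.67
tool_pos: [0.4575, -0.0806, 0.278]
tool_rot: [-0.076, 0.705, 0.069, 0.701]
contact_force: [-0.3, -1.1, 0.2]
gripper_width: 0.0699
t: 7.33
tool_pos: [0.3809, -0.2935, 0.2482]
tool_rot: [-0.006, 0.71, -0.014, 0.704]
contact_force: [0.2, 1.4, 0.1]
gripper_width: 0.0701
t7.38 tcp [ 0.3809 -0.2934  0.2481] psi -0.010 d cm [ -4.99  -2.46 -14.81] rot [ 0.028 -0.009  0.01 ] F [-0.7 -0.1 -0.1] w 0.0702 j7 0.48
```

View pics/w4.png

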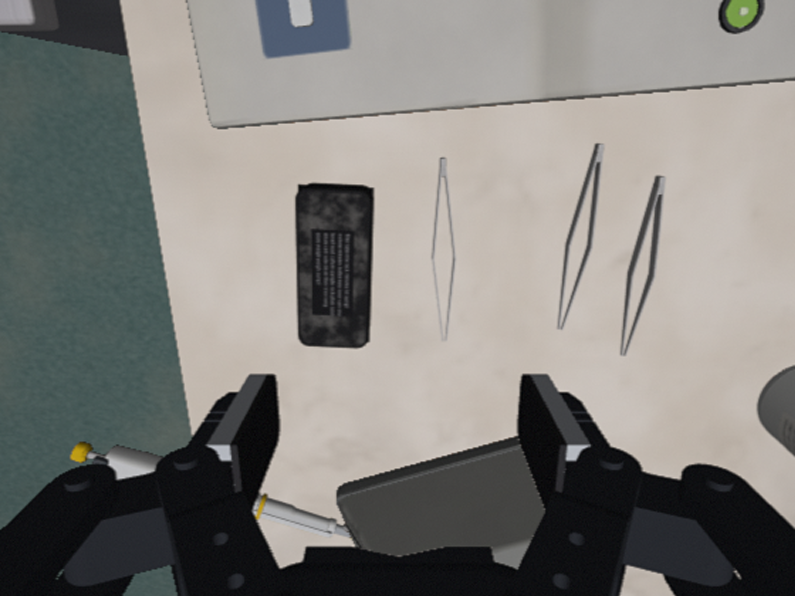

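Run:
```python
from h import *
w=lambda u,v:(u/1.42,v/1.42)
P=[ray("w4",w(*p),.031) for p in ((298,190),(366,190),(364,347),(300,345))]
print(np.array(P).round(4),"c",np.mean(P,0).round(4))
print("yaw",[np.arctan2((P[i]-P[j])[1],(P[i]-P[j])[0])-np.pi/2 for i,j in ((0,3),(1,2))],"len",np.linalg.norm(P[0]-P[3]),np.linalg.norm(P[0]-P[1]))
for a,b in (((443,158),(444,340)),((599,145),(560,328)),((660,177),(623,354))):
    A,B=ray("w4",w(*a),.008),ray("w4",w(*b),.008);print("f",((A+B)/2).round(4),np.linalg.norm(A-B).round(4),(np.arctan2((A-B)[1],(A-B)[0])-np.pi/2).round(3))
tgt([.331,-.318,.1],0)
```

```text
[[ 0.3156 -0.262   0.031 ]
 [ 0.3588 -0.2624  0.031 ]
 [ 0.3541 -0.3721  0.031 ]
 [ 0.309  -0.3702  0.031 ]] c [ 0.3344 -0.3167  0.031 ]
yaw [np.float64(-0.06052154874092408), np.float64(-0.043479800199373475)] len 0.1084457992266183 0.04322733081422538
f [ 0.4106 -0.3114  0.008 ] 0.1325 0.023
f [ 0.5045 -0.3031  0.008 ] 0.1314 -0.104
f [ 0.5507 -0.3245  0.008 ] 0.1313 -0.057
t7.38 tcp [ 0.3809 -0.2934  0.2481] psi -0.010 d cm [ -4.99  -2.46 -14.81] rot [ 0.028 -0.009  0.01 ] F [-0.7 -0.1 -0.1] w 0.0702 j7 0.48
```

```bash
python3 -m inch '[[-1.2,-0.6,-3,0.007,-0.002,-0.01],[-1.2,-0.6,-3,0.007,-0.002,-0.01],[-1.2,-0.6,-3,0.007,-0.002,-0.01],[-1.1,-0.6,-3,0.007,-0.002,-0.01],[0,0,-2.5,0,0,0],[0,0,0,0,0,0],[0,0,0,0,0,0]]' 7.2
python3 -c "
from h import *
snap('wrist','w5',scale=1.42);tgt([.334,-.317,.029],-.05)"
```

```text
t: 7.97
tool_pos: [0.3445, -0.3113, 0.1019]
tool_rot: [0.009, 0.705, -0.013, 0.709]
contact_force: [-0.1, 0.2, 0.8]
gripper_width: 0.0719
t8.02 tcp [ 0.3449 -0.3107  0.1021] psi -0.030 d cm [-1.09 -0.63 -7.31] rot [ 0.006  0.005 -0.02 ] F [1.  1.4 0.4] w 0.0721 j7 0.74
```

View pics/w5.png

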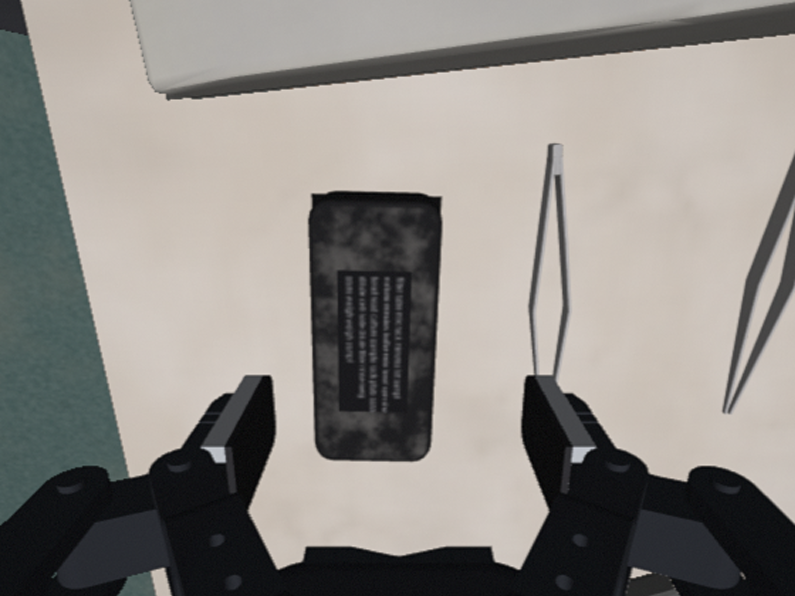

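Run:
```python
from h import *
w=lambda u,v:(u/1.42,v/1.42)
P=[ray("w5",w(*p),.031) for p in ((310,197),(440,199),(431,461),(317,460))]
print(np.array(P).round(4),"c",np.mean(P,0).round(4))
print("yaw",[np.arctan2((P[i]-P[j])[1],(P[i]-P[j])[0])-np.pi/2 for i,j in ((0,3),(1,2))],"len",np.linalg.norm(P[0]-P[3]),np.linalg.norm(P[0]-P[1]))
# height check from label corners in w4,w5
for a,b in (((313,230),(338,270)),((352,230),(410,271)),((313,315),(339,411)),((351,315),(404,411))): print(tri([("w4",w(*a)),("w5",w(*b))]).round(4))
c=np.mean(P,0);tgt([c[0],c[1],.029],-.05)
```

```text
[[ 0.3146 -0.259   0.031 ]
 [ 0.3612 -0.2611  0.031 ]
 [ 0.3567 -0.3719  0.031 ]
 [ 0.3084 -0.3698  0.031 ]] c [ 0.3352 -0.3154  0.031 ]
yaw [np.float64(-0.05582807288521208), np.float64(-0.04019330887376471)] len 0.11097286596652284 0.04665745011533097
[ 0.3201 -0.2922  0.0111]
[ 0.3495 -0.2869  0.035 ]
[ 0.3185 -0.3499  0.0252]
[ 0.3458 -0.3482  0.0296]
t8.02 tcp [ 0.3449 -0.3107  0.1021] psi -0.030 d cm [-0.97 -0.48 -7.31] rot [ 0.006  0.005 -0.02 ] F [1.  1.4 0.4] w 0.0721 j7 0.74
```

```bash
python3 -m inch '[[-0.5,-0.2,-1,0,0,-0.01],[-0.5,-0.2,-1.5,0.005,0.005,-0.01],[0,0,-2,0,0,0],[0,0,-1.5,0,0,0],[0,0,-1,0,0,0],[0,0,0,0,0,0],[0,0,0,0,0,0]]' 7.2
python3 -c "
from h import *
tgt([.3352,-.3154,.029],-.05)"
```

```text
t: 8.6
tool_pos: [0.346, -0.3153, 0.0368]
tool_rot: [0.012, 0.7, -0.015, 0.713]
contact_force: [-2.0, -0.6, -0.2]
gripper_width: 0.0718
t8.60 tcp [ 0.346  -0.3153  0.0368] psi -0.039 d cm [-1.08 -0.01 -0.78] rot [ 0.005  0.018 -0.011] F [-2.  -0.6 -0.2] w 0.0718 j7 0.92
```

```bash
python3 -m inch '[[-0.6,0,0,0,0.015,-0.01],[-0.5,0,0,0,0,0],[0,0,0,0,0,0]]'
python3 -c "
from h import *
tgt([.3352,-.3154,.029],-.05);print(robot.state()['joint_pos'].round(3));snap('wrist','w6',scale=1.42)"
```

```text
t: 8.85
tool_pos: [0.3365, -0.3161, 0.0394]
tool_rot: [0.015, 0.705, -0.019, 0.709]
contact_force: [-0.5, 0.0, -0.2]
gripper_width: 0.0723
t8.85 tcp [ 0.3365 -0.3161  0.0394] psi -0.048 d cm [-0.13  0.07 -1.04] rot [ 0.006  0.007 -0.002] F [-0.5  0.  -0.2] w 0.0723 j7 0.90
[-0.243  0.245  1.026  2.163 -0.277  0.86   0.903]
```

View pics/w6.png

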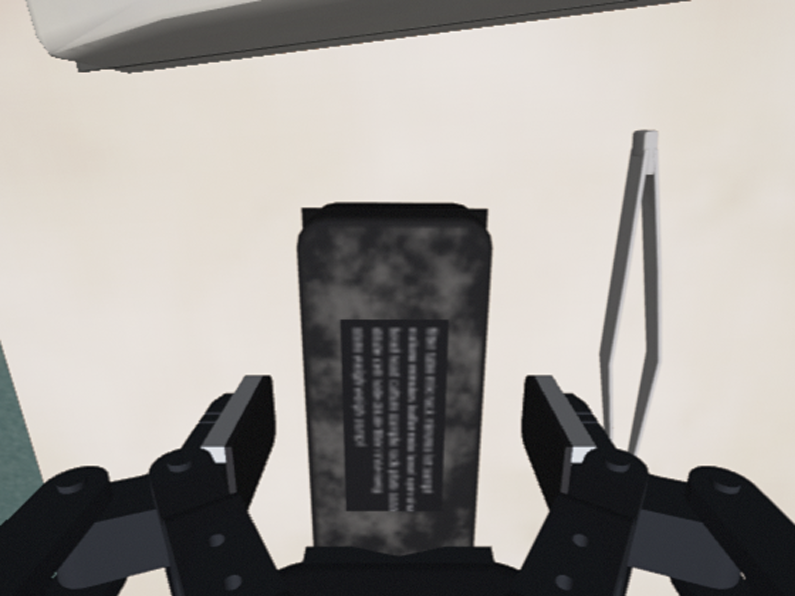

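```bash
python3 -m inch '[[0,0,-0.6,0,0,0],[-0.1,0,-0.5,0,0.005,0],[0,0,0,0,0,0]]'
python3 -m inch '[[0,0,0,0,0,0],[0,0,0,0,0,0],[0,0,0,0,0,0],[0,0,0,0,0,0],[0,0,0,0,0,0]]' 0 70
python3 -c "
from h import *
tgt([.3352,-.3154,.029],-.05);print(robot.state()['joint_pos'].round(3))"
```

```text
t: 9.15
tool_pos: [0.338, -0.3162, 0.0291]
tool_rot: [0.014, 0.704, -0.019, 0.709]
contact_force: [-0.4, 0.9, -0.9]
gripper_width: 0.0724
t: 9.57
tool_pos: [0.3376, -0.3163, 0.0288]
tool_rot: [0.015, 0.705, -0.019, 0.709]
contact_force: [-0.3, 0.9, 0.9]
gripper_width: 0.049
t9.57 tcp [ 0.3376 -0.3163  0.0288] psi -0.047 d cm [-0.24  0.09  0.02] rot [ 0.006  0.005 -0.003] F [-0.3  0.9  0.9] w 0.0490 j7 0.93
[-0.221  0.274  1.005  2.166 -0.31   0.842  0.928]
```

```bash
python3 -m inch '[[0,0,2,0,0,0],[0,0,3,0,0,0],[0,0,4,0,0,0],[1,0,4,0,0,0.02],[2,0.5,4,0,0,0.03],[2,1.5,1,0,0,0.03],[2,3,0,0,0,0.03],[2,3,0,0,0,0.03]]'
python3 -c "
from h import *
p=case(0,.07);print(p);tgt([p[0],p[1],.2],.495);print(robot.state()['joint_pos'].round(3))"
```

```text
t: 10.23
tool_pos: [0.4177, -0.2368, 0.2098]
tool_rot: [-0.029, 0.709, 0.027, 0.704]
contact_force: [0.6, -0.4, -3.9]
gripper_width: 0.0487
[0.40174778 0.31559781 0.        ]
t10.23 tcp [ 0.4177 -0.2368  0.2098] psi 0.079 d cm [-1.59 55.24 -0.98] rot [ 0.004 -0.006  0.416] F [ 0.6 -0.4 -3.9] w 0.0487 j7 0.50
[-0.547 -0.063  0.987  1.946  0.062  1.236  0.498]
```

```bash
python3 -m inch '[[1.5,3,0,0,0,0.02],[1,3.5,0,0,0,0.03],[0.5,4,0,0,0,0.03],[0.2,4,0,0,0,0.03],[0,4,0,0,0,0.03],[0,4,0,0,0,0.03],[0,4,0,0,0,0.03],[-0.2,4,0,0,0,0.03]]'
python3 -c "
from h import *
p=case(0,.07);tgt([p[0],p[1],.2],.495);print(robot.state()['joint_pos'].round(3))"
```

```text
t: 10.9
tool_pos: [0.4459, 0.0818, 0.1993]
tool_rot: [-0.116, 0.704, 0.112, 0.692]
contact_force: [1.6, 0.5, -3.2]
gripper_width: 0.0491
t10.90 tcp [0.4459 0.0818 0.1993] psi 0.324 d cm [-4.41 23.38  0.07] rot [ 0.009 -0.015  0.171] F [ 1.6  0.5 -3.2] w 0.0491 j7 0.04
[-0.855 -0.08   0.592  1.999  0.051  1.227  0.041]
```

```bash
python3 -m inch '[[-0.7,3.8,0,0,0,0.03],[-0.7,3.8,0,0,0,0.03],[-0.7,3.8,0,0,-0.01,0.03],[-0.7,3.8,-1,0,0,0.03],[-0.7,3.5,-1,0,0,0.03],[-0.5,3,-1,0,0,0.02],[-0.3,1.5,-1,0,0,0],[0,0,0,0,0,0]]'
python3 -c "
from h import *
p=case(0,.07);tgt([p[0],p[1],.06],.495);snap('wrist','w7',scale=1.42)"
```

```text
t: 11.57
tool_pos: [0.385, 0.3365, 0.1415]
tool_rot: [-0.187, 0.693, 0.18, 0.673]
contact_force: [-0.4, -0.3, -4.3]
gripper_width: 0.0487
t11.57 tcp [0.385  0.3365 0.1415] psi 0.525 d cm [ 1.67 -2.09 -8.15] rot [ 0.016 -0.025 -0.03 ] F [-0.4 -0.3 -4.3] w 0.0487 j7 -0.19
```

View pics/w7.png

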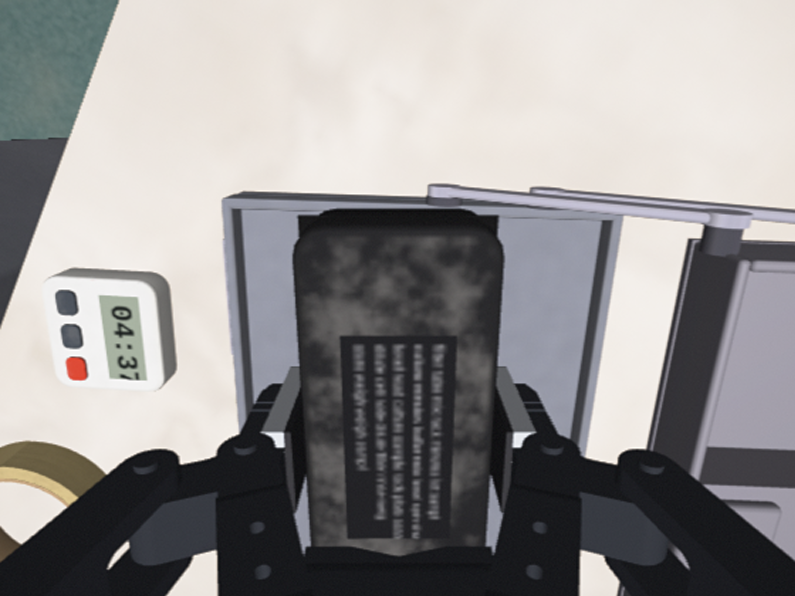

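Run:
```python
from h import *
w=lambda u,v:(u/1.42,v/1.42)
A,B=ray("w7",w(229,200),.028),ray("w7",w(616,218),.028)
print(A,B,np.linalg.norm(A-B),np.arctan2(*(B-A)[[1,0]]))
m=(A+B)/2;print("centre est",m[:2]-.137*np.array([-np.sin(CY),np.cos(CY)]))
```

```text
[0.2941925  0.33525058 0.028     ] [0.44604199 0.41515642 0.028     ] 0.17159023862146658 0.48440081694822873
centre est [0.43519658 0.25464779]
```

```bash
python3 -m inch '[[0.6,-0.7,-1,0.008,-0.012,-0.015],[0.6,-0.7,-2,0.008,-0.012,-0.015],[0.5,-0.7,-2,0,0,0],[0,0,-2,0,0,0],[0,0,0,0,0,0],[0,0,0,0,0,0]]'
python3 -c "
from h import *
p=case(0,.07);tgt([p[0],p[1],.044],.495)"
```

```text
t: 12.12
tool_pos: [0.4018, 0.307, 0.0653]
tool_rot: [-0.174, 0.689, 0.169, 0.683]
contact_force: [-0.9, 0.1, -2.7]
gripper_width: 0.0489
t12.12 tcp [0.4018 0.307  0.0653] psi 0.490 d cm [-0.01  0.86 -2.13] rot [ 0.008 -0.005  0.005] F [-0.9  0.1 -2.7] w 0.0489 j7 -0.14
```

```bash
python3 -m inch '[[0,0.6,-0.3,0.004,-0.003,0.005],[0,0.4,-0.4,0,0,0],[0,0,-0.4,0,0,0],[0,0,-0.4,0,0,0],[0,0,0,0,0,0]]'
python3 -c "
from h import *
p=case(0,.07);tgt([p[0],p[1],.043],.495)"
```

```text
t: 12.53
tool_pos: [0.4035, 0.3191, 0.0524]
tool_rot: [-0.173, 0.685, 0.173, 0.686]
contact_force: [-0.2, 0.1, -2.8]
gripper_width: 0.0487
t12.53 tcp [0.4035 0.3191 0.0524] psi 0.494 d cm [-0.17 -0.35 -0.94] rot [-0.     0.001  0.001] F [-0.2  0.1 -2.8] w 0.0487 j7 -0.13
```

```bash
python3 -m inch '[[-0.15,-0.2,-0.4,0,0,0],[0,0,-0.4,0,0,0],[0,0,-0.3,0,0,0],[0,0,0,0,0,0]]'
python3 -c "
from h import *
p=case(0,.07);tgt([p[0],p[1],.043],.495)"
```

```text
t: 12.87
tool_pos: [0.4029, 0.3184, 0.0434]
tool_rot: [-0.173, 0.685, 0.174, 0.686]
contact_force: [-0.7, -2.1, 2.3]
gripper_width: 0.0487
t12.87 tcp [0.4029 0.3184 0.0434] psi 0.495 d cm [-0.11 -0.28 -0.04] rot [-0.003  0.002 -0.   ] F [-0.7 -2.1  2.3] w 0.0487 j7 -0.13
```

```bash
python3 -m inch '[[0,0,0,0,0,0],[0,0,0,0,0,0],[0,0,0,0,0,0],[0,0,0,0,0,0]]' 7
python3 -m inch '[[0,0,1.5,0,0,0],[0,0,2.5,0,0,0],[0,0,3,0,0,0],[0,0,3,0,0,0],[0,0,3,0,0,0],[0,0,0,0,0,0]]'
python3 -c "
from h import *
snap('wrist','w8',scale=1.42);snap('top','top8',(340,160,560,330),3.6);snap('scene','scene8',(150,130,350,280),4);tgt([0,0,0],0)"
```

```text
t: 13.2
tool_pos: [0.4044, 0.3196, 0.0448]
tool_rot: [-0.172, 0.683, 0.175, 0.688]
contact_force: [-0.5, 0.9, -0.4]
gripper_width: 0.07
t: 13.7
tool_pos: [0.4028, 0.3176, 0.178]
tool_rot: [-0.173, 0.685, 0.173, 0.687]
contact_force: [1.7, 0.8, 0.2]
gripper_width: 0.0696
t13.85 tcp [0.3998 0.3153 0.1719] psi 0.495 d cm [-39.98 -31.53 -17.19] rot [ 0.004 -0.006 -0.495] F [ 0.3  0.7 -0.8] w 0.0699 j7 -0.19
```

View pics/w8.png

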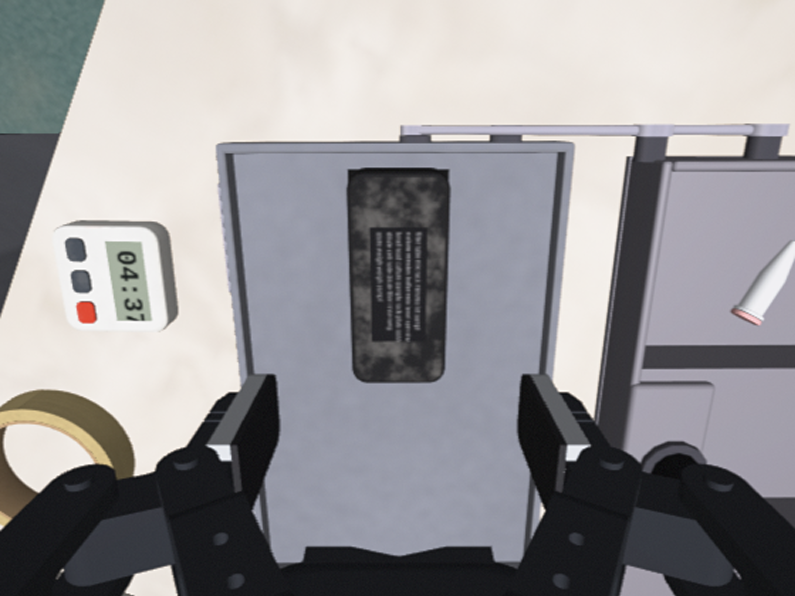

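View pics/top8.png

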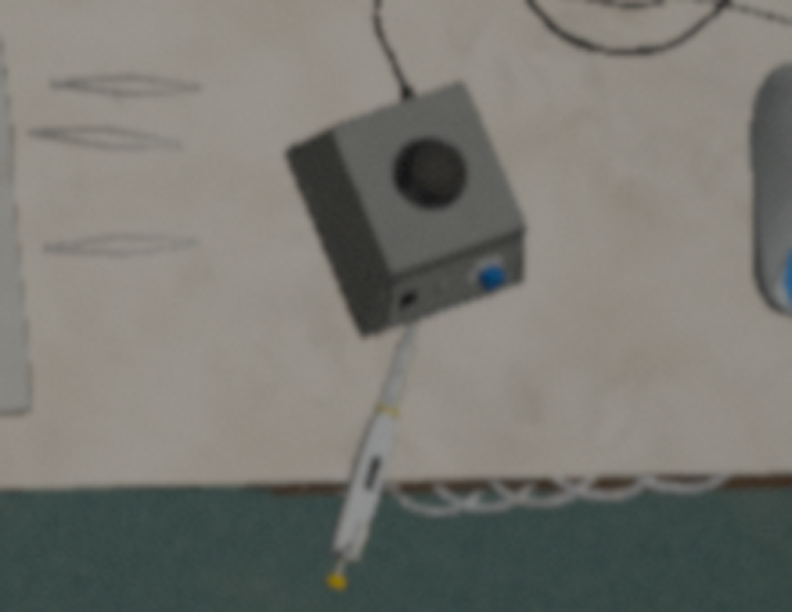

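View pics/scene8.png

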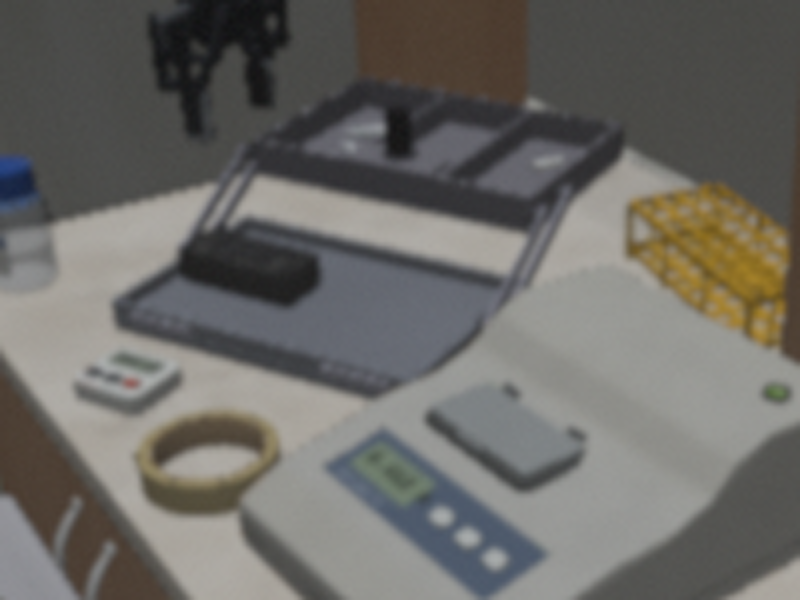

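```bash
python3 -m inch '[[1,-3.5,2,0,0,-0.02],[1,-3.8,1,0,0,-0.03],[1,-3.8,0,0,0,-0.03],[1,-4,0,0,0,-0.03],[1,-4,0,0,0,-0.03],[0,-4,0,0,0,-0.03],[0,-4.1,0,0,0,-0.03],[0,-4.1,0,0,0,-0.03]]' 5
python3 -m inch '[[0,-4,0,0,0,-0.03],[0,-4,0,0,0,-0.03],[0,-4,0,0,0,-0.03],[0,-4,0,0,0,-0.03],[-0.5,-4,0,0,0,-0.03],[-0.5,-4,0,0,0,-0.03],[-0.5,-4,0,0,0,-0.03],[-0.5,-2,-1,0,0,0]]'
python3 -c "
from h import *
tgt([.4106,-.3114,.12],.023)"
```

```text
t: 14.52
tool_pos: [0.4409, 0.0015, 0.1899]
tool_rot: [-0.101, 0.709, 0.094, 0.692]
contact_force: [1.1, 0.8, 0.1]
gripper_width: 0.0501
t: 15.18
tool_pos: [0.4105, -0.3132, 0.1711]
tool_rot: [-0.022, 0.719, 0.016, 0.694]
contact_force: [0.1, 1.0, -0.2]
gripper_width: 0.0501
t15.18 tcp [ 0.4105 -0.3132  0.1711] psi 0.053 d cm [ 0.01  0.18 -5.11] rot [ 0.009 -0.036 -0.031] F [ 0.1  1.  -0.2] w 0.0501 j7 0.79
```

```bash
python3 -m inch '[[0,0,-2.5,0.005,-0.018,-0.015],[0,0,-2.5,0.005,-0.018,-0.015],[0,0,-1,0,0,0],[0,0,0,0,0,0],[0,0,0,0,0,0]]' 4
python3 -c "
from h import *
tgt([.4106,-.3114,.029],.023);snap('wrist','w9',scale=1.42)"
```

```text
t: 15.6
tool_pos: [0.4014, -0.3199, 0.1026]
tool_rot: [-0.004, 0.712, 0.001, 0.702]
contact_force: [0.8, -0.0, -0.0]
gripper_width: 0.0398
t15.60 tcp [ 0.4014 -0.3199  0.1026] psi 0.007 d cm [ 0.92  0.85 -7.36] rot [ 0.004 -0.014  0.016] F [ 0.8 -0.  -0. ] w 0.0398 j7 0.86
```

View pics/w9.png

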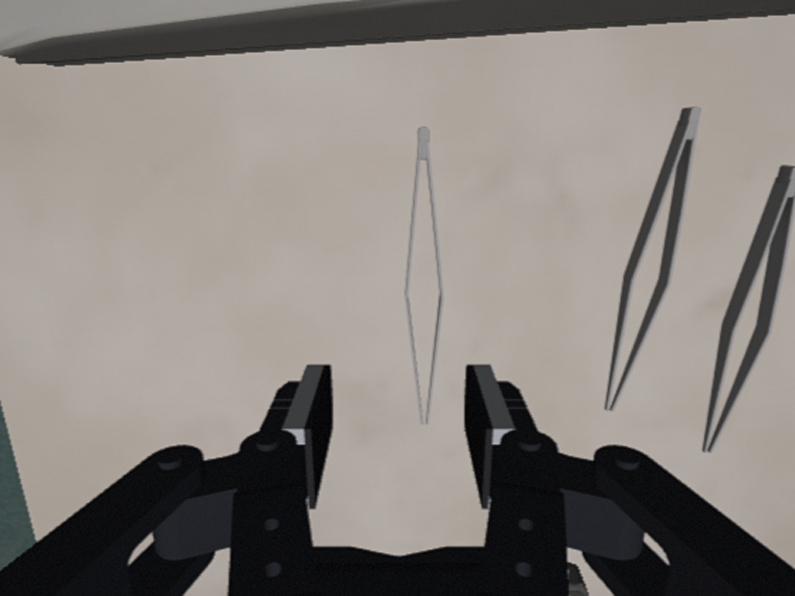

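```bash
cat >> h.py <<'E'
def fc(fn,a,b,z=.008,zg=.029):
    w=lambda u,v:(u/1.42,v/1.42)
    A,B=ray(fn,w(*a),z),ray(fn,w(*b),z);c=(A+B)/2;y=np.arctan2((A-B)[1],(A-B)[0])-np.pi/2
    print("c",c.round(4),"len",np.linalg.norm(A-B).round(4),"yaw",y.round(3));tgt([c[0],c[1],zg],y)
E
python3 - <<'E'
from h import *
fc("w9",(423,127),(425,424))
w=lambda u,v:(u/1.42,v/1.42)
print(tri([("w4",w(443,158)),("w9",w(423,128))]),tri([("w4",w(444,340)),("w9",w(425,424))]))
E
```

```text
c [ 0.4108 -0.3106  0.008 ] len 0.1321 yaw 0.03
t15.65 tcp [ 0.4018 -0.3196  0.1029] psi 0.008 d cm [ 0.91  0.9  -7.39] rot [ 0.004 -0.014  0.022] F [-1.1  0.3 -0.5] w 0.0399 j7 0.86
[ 0.40878824 -0.24486074  0.01095086] [ 0.41291646 -0.38082847  0.00121297]
```

```bash
python3 -m inch '[[0.5,0.5,-1.5,0.004,-0.007,0.01],[0.4,0.4,-2,0,-0.007,0.01],[0,0,-2,0,0,0],[0,0,0,0,0,0],[0,0,0,0,0,0]]' 3.5
python3 -c "
from h import *
tgt([.4108,-.3106,.029],.03);snap('wrist','w10',scale=1.42)"
```

```text
t: 16.07
tool_pos: [0.4182, -0.3087, 0.0519]
tool_rot: [-0.014, 0.703, 0.013, 0.711]
contact_force: [0.1, -0.0, 0.0]
gripper_width: 0.0349
t16.07 tcp [ 0.4182 -0.3087  0.0519] psi 0.039 d cm [-0.74 -0.19 -2.29] rot [ 0.001  0.01  -0.009] F [ 0.1 -0.   0. ] w 0.0349 j7 0.95
```

View pics/w10.png

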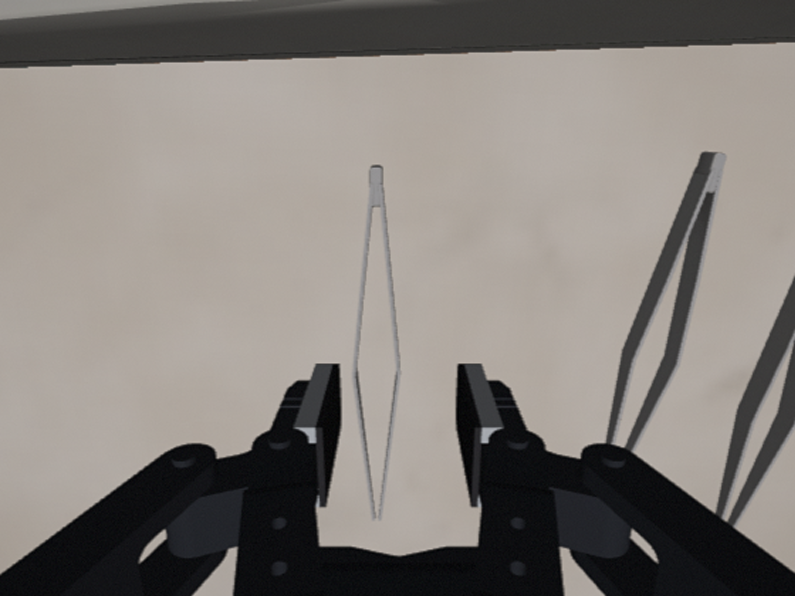

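```bash
python3 -m inch '[[-0.4,-0.1,-0.6,0,0.005,-0.005],[-0.3,0,-0.6,0,0.005,-0.005],[0,0,-0.6,0,0,0],[0,0,0,0,0,0]]' 3.5
python3 -c "
from h import *
fc('w10',(376,166),(377,519));snap('wrist','w11',scale=1.42)"
```

```text
t: 16.45
tool_pos: [0.4136, -0.3105, 0.0368]
tool_rot: [-0.012, 0.705, 0.01, 0.709]
contact_force: [-0.4, -0.1, -0.0]
gripper_width: 0.0349
c [ 0.4111 -0.3096  0.008 ] len 0.1304 yaw 0.03
t16.45 tcp [ 0.4136 -0.3105  0.0368] psi 0.030 d cm [-0.24  0.09 -0.78] rot [ 0.003  0.006 -0.   ] F [-0.4 -0.1 -0. ] w 0.0349 j7 0.97
```

View pics/w11.png

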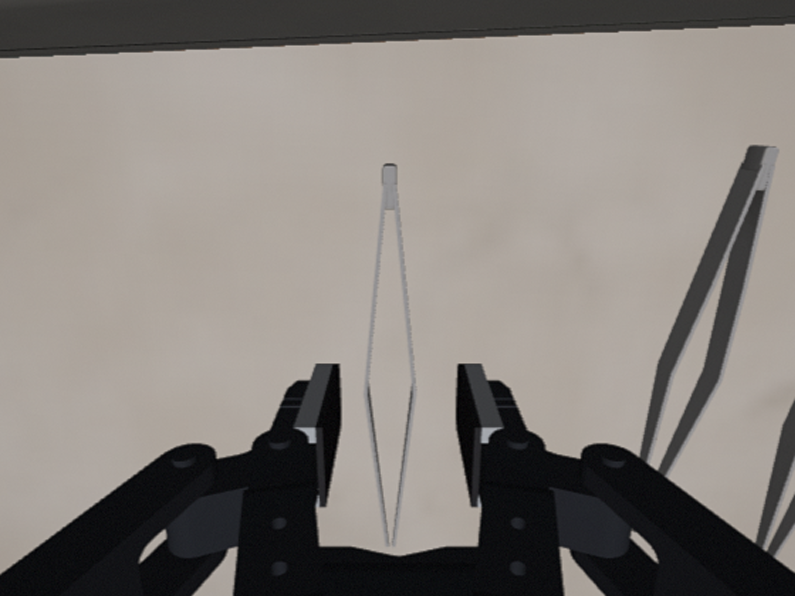

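```bash
python3 -m inch '[[-0.2,0.1,-0.4,0,0.004,0],[0,0,-0.4,0,0,0],[0,0,0,0,0,0]]' 3.5
python3 -m inch '[[0,0,0,0,0,0],[0,0,0,0,0,0],[0,0,0,0,0,0],[0,0,0,0,0,0]]' 0 30
python3 -c "
from h import *
tgt([.4108,-.31,.029],.03)"
```

```text
t: 16.75
tool_pos: [0.4117, -0.3102, 0.0289]
tool_rot: [-0.012, 0.706, 0.009, 0.708]
contact_force: [-0.4, 0.3, 0.3]
gripper_width: 0.0346
t: 17.08
tool_pos: [0.4116, -0.3103, 0.0289]
tool_rot: [-0.012, 0.706, 0.009, 0.708]
contact_force: [-0.5, -0.2, -0.0]
gripper_width: 0.0141
t17.08 tcp [ 0.4116 -0.3103  0.0289] psi 0.029 d cm [-0.08  0.03  0.01] rot [0.004 0.003 0.001] F [-0.5 -0.2 -0. ] w 0.0141 j7 0.97
```

```bash
python3 -m inch '[[0,0,1,0,0,0],[0,0,2,0,0,0],[0,0,3,0,0,0],[0,0,0,0,0,0]]'
python3 -c "
from h import *
p=case(0,-.06);print(p);tgt([p[0],p[1],.18],.495);snap('wrist','w12',scale=1.42)"
```

```text
t: 17.42
tool_pos: [0.4098, -0.3106, 0.0913]
tool_rot: [-0.011, 0.708, 0.008, 0.706]
contact_force: [0.4, -1.0, -0.7]
gripper_width: 0.0145
[0.4635019  0.20120188 0.        ]
t17.42 tcp [ 0.4098 -0.3106  0.0913] psi 0.027 d cm [ 5.37 51.18  8.87] rot [ 0.004 -0.001  0.468] F [ 0.4 -1.  -0.7] w 0.0145 j7 0.88
```

View pics/w12.png

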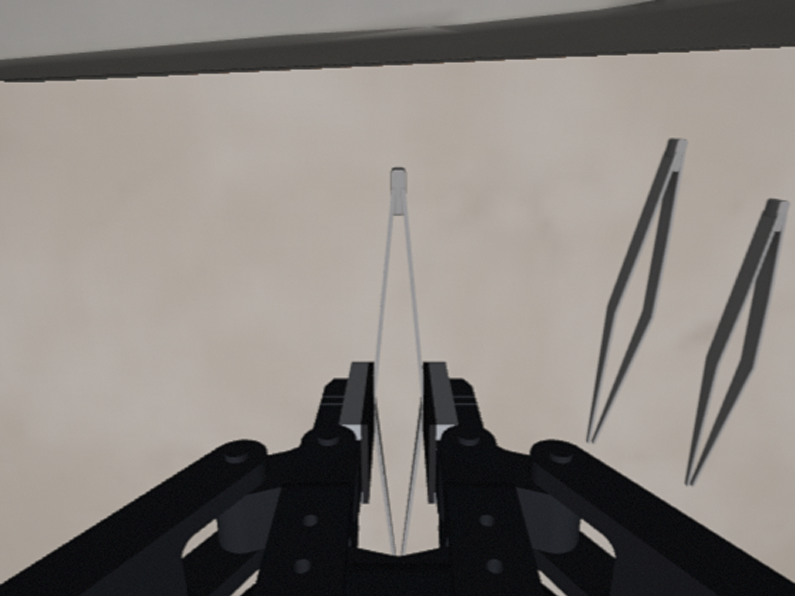

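```bash
python3 -m inch '[[0.5,0,4,0,0,0.02],[0.5,0,4,0,0,0.03],[0.5,3,2,0,0,0.03],[0.5,4,0,0,0,0.03],[0.5,4.1,0,0,0,0.03],[0.5,4.1,0,0,0,0.03],[0.5,4.1,0,0,0,0.03],[0.5,4.1,0,0,0,0.03]]' - 40
python3 -m inch '[[0.4,4.1,0,0,0,0.03],[0.4,4.1,0,0,0,0.03],[0.3,4.1,0,0,0,0.03],[0.2,4.1,0,0,0,0.03],[0,4.1,0,0,0,0.03],[0,4,0,0,0,0.03],[0,4,0,0,0,0.03],[0,3,0,0,0,0.02]]'
python3 -c "
from h import *
p=case(0,-.06);tgt([p[0],p[1],.12],.495)"
```

```text
t: 18.13
tool_pos: [0.4438, -0.0786, 0.1931]
tool_rot: [-0.088, 0.702, 0.084, 0.701]
contact_force: [1.0, 0.4, -0.1]
gripper_width: 0.0139
t: 18.8
tool_pos: [0.4517, 0.246, 0.1924]
tool_rot: [-0.171, 0.686, 0.171, 0.686]
contact_force: [0.6, -0.2, -0.3]
gripper_width: 0.0138
t18.80 tcp [0.4517 0.246  0.1924] psi 0.488 d cm [ 1.18 -4.48 -7.24] rot [-0.001  0.     0.007] F [ 0.6 -0.2 -0.3] w 0.0138 j7 -0.02
```

```bash
python3 -m inch '[[0.4,-1.5,-2,0,0,0],[0.4,-1.5,-2,0,0,0],[0.4,-1.5,-2,0,0,0],[0,0,-2,0,0,0],[0,0,-2,0,0,0],[0,0,-1.5,0,0,0],[0,0,0,0,0,0]]'
python3 -c "
from h import *
p=case(0,-.06);tgt([p[0],p[1],.043],.495);snap('wrist','w13',scale=1.42)"
```

```text
t: 19.38
tool_pos: [0.46, 0.2111, 0.0714]
tool_rot: [-0.177, 0.684, 0.179, 0.684]
contact_force: [-0.1, -0.4, -0.8]
gripper_width: 0.0136
t19.38 tcp [0.46   0.2111 0.0714] psi 0.508 d cm [ 0.35 -0.99 -2.84] rot [-0.002 -0.    -0.013] F [-0.1 -0.4 -0.8] w 0.0136 j7 0.14
```

View pics/w13.png

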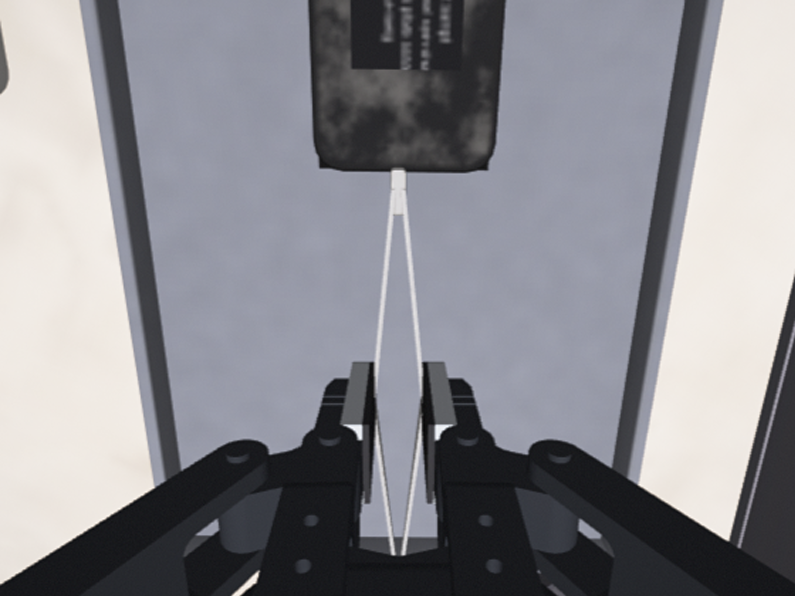

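```bash
python3 -m inch '[[0.2,-0.5,-0.2,0,0,-0.006],[0.15,-0.4,-0.6,0,0,-0.006],[0,0,-0.6,0,0,0],[0,0,0,0,0,0]]'
python3 -c "
from h import *
p=case(0,-.06);tgt([p[0],p[1],.043],.495)"
```

```text
t: 19.77
tool_pos: [0.4663, 0.2023, 0.0606]
tool_rot: [-0.172, 0.683, 0.175, 0.688]
contact_force: [-0.3, -0.2, -0.7]
gripper_width: 0.014
t19.77 tcp [0.4663 0.2023 0.0606] psi 0.495 d cm [-0.28 -0.11 -1.76] rot [-0.006  0.005 -0.   ] F [-0.3 -0.2 -0.7] w 0.0140 j7 0.17
```

```bash
python3 -m inch '[[-0.2,-0.1,-0.6,0,0,0],[0,0,-0.6,0,0,0],[0,0,-0.4,0,0,0],[0,0,0,0,0,0]]'
python3 -c "
from h import *
p=case(0,-.06);tgt([p[0],p[1],.043],.495)"
```

```text
t: 20.1
tool_pos: [0.465, 0.2018, 0.0442]
tool_rot: [-0.171, 0.683, 0.175, 0.689]
contact_force: [-0.5, 1.5, 0.4]
gripper_width: 0.0141
t20.10 tcp [0.465  0.2018 0.0442] psi 0.495 d cm [-0.15 -0.06 -0.12] rot [-0.008  0.007  0.   ] F [-0.5  1.5  0.4] w 0.0141 j7 0.18
```

```bash
python3 -m inch '[[0,0,-0.1,0,0,0],[0,0,0,0,0,0]]'
python3 -m inch '[[0,0,0,0,0,0],[0,0,0,0,0,0],[0,0,0,0,0,0]]' 3
python3 -m inch '[[0,0,1.5,0,0,0],[0,0,2.5,0,0,0],[0,0,3,0,0,0],[0,0,3,0,0,0],[0,0,3,0,0,0],[0,0,0,0,0,0]]'
python3 -c "
from h import *
snap('wrist','w14',scale=1.42);snap('top','top14',(340,160,560,330),3.6);tgt([.5045,-.3031,.2],-.1)"
```

```text
t: 20.27
tool_pos: [0.4651, 0.2019, 0.043]
tool_rot: [-0.171, 0.683, 0.175, 0.688]
contact_force: [0.4, 0.2, 0.1]
gripper_width: 0.0136
t: 20.52
tool_pos: [0.4653, 0.2023, 0.0433]
tool_rot: [-0.171, 0.682, 0.175, 0.689]
contact_force: [-0.2, 0.7, -0.2]
gripper_width: 0.03
t: 21.02
tool_pos: [0.4628, 0.2004, 0.1772]
tool_rot: [-0.172, 0.684, 0.174, 0.687]
contact_force: [0.8, 0.1, 0.1]
gripper_width: 0.0298
t21.12 tcp [0.4604 0.1995 0.1727] psi 0.495 d cm [  4.41 -50.26   2.73] rot [-0.001 -0.003 -0.595] F [ 0.4 -0.3 -0.2] w 0.0297 j7 0.07
```

View pics/w14.png

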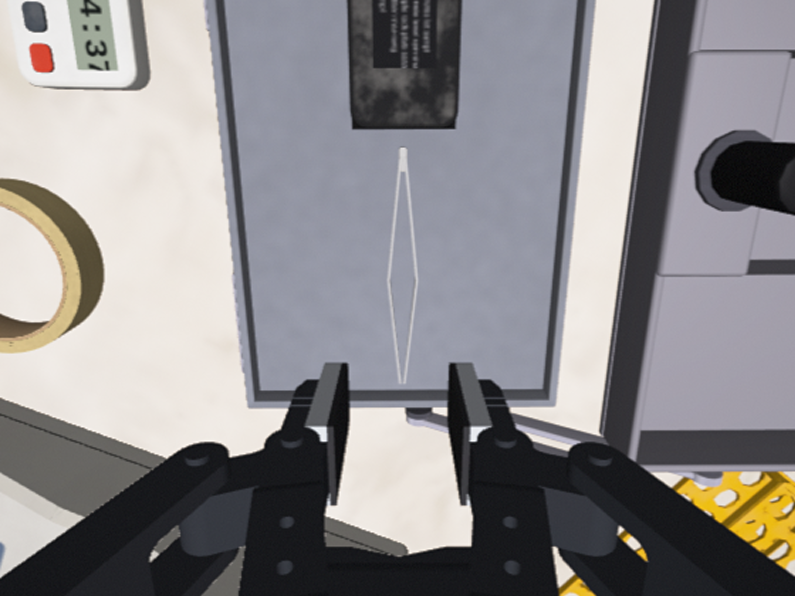

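View pics/top14.png

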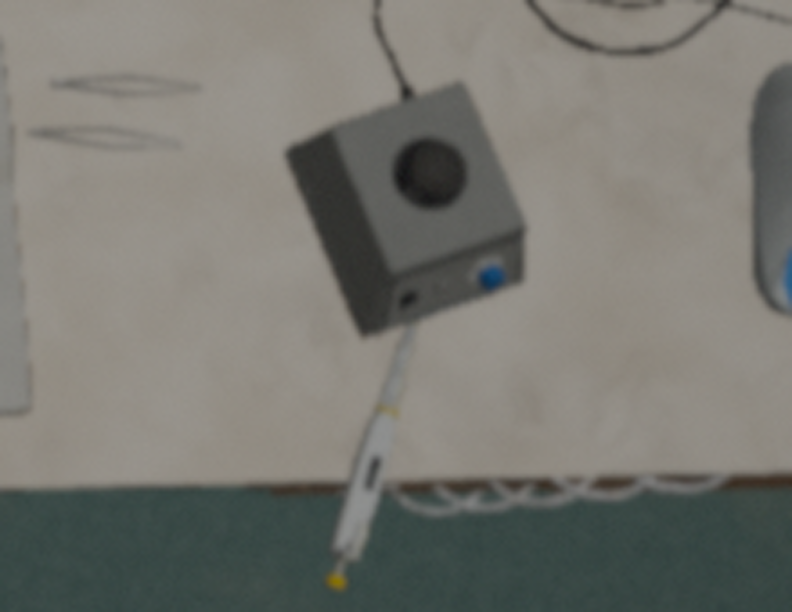

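```bash
python3 -m inch '[[0.4,-3.5,2,0,0,-0.03],[0.4,-3.8,1,0,0,-0.04],[0.4,-4,0,0,0,-0.04],[0.4,-4,0,0,0,-0.04],[0.4,-4,0,0,0,-0.04],[0.4,-4,0,0,0,-0.04],[0.4,-4,0,0,0,-0.04],[0.4,-4,0,0,0,-0.04]]' 3.5
python3 -m inch '[[0.3,-4,0,0,0,-0.04],[0.2,-4,0,0,0,-0.04],[0.2,-4,0,0,0,-0.04],[0.2,-4,0,0,0,-0.04],[0.2,-3,-2,0,0,-0.04],[0,-2,-3,0,0,-0.04],[0,0,-2,0,0,0],[0,0,0,0,0,0]]'
python3 -c "
from h import *
tgt([.5045,-.3031,.1],-.1);snap('wrist','w15',scale=1.42)"
```

```text
t: 21.78
tool_pos: [0.4837, -0.1142, 0.1937]
tool_rot: [-0.068, 0.709, 0.07, 0.698]
contact_force: [0.9, 0.6, -0.9]
gripper_width: 0.035
t: 22.45
tool_pos: [0.4847, -0.3444, 0.1112]
tool_rot: [0.025, 0.716, -0.025, 0.697]
contact_force: [0.0, 2.0, 0.2]
gripper_width: 0.0347
t22.45 tcp [ 0.4847 -0.3444  0.1112] psi -0.071 d cm [ 1.98  4.13 -1.12] rot [-0.001 -0.028 -0.029] F [0.  2.  0.2] w 0.0347 j7 0.82
```

View pics/w15.png

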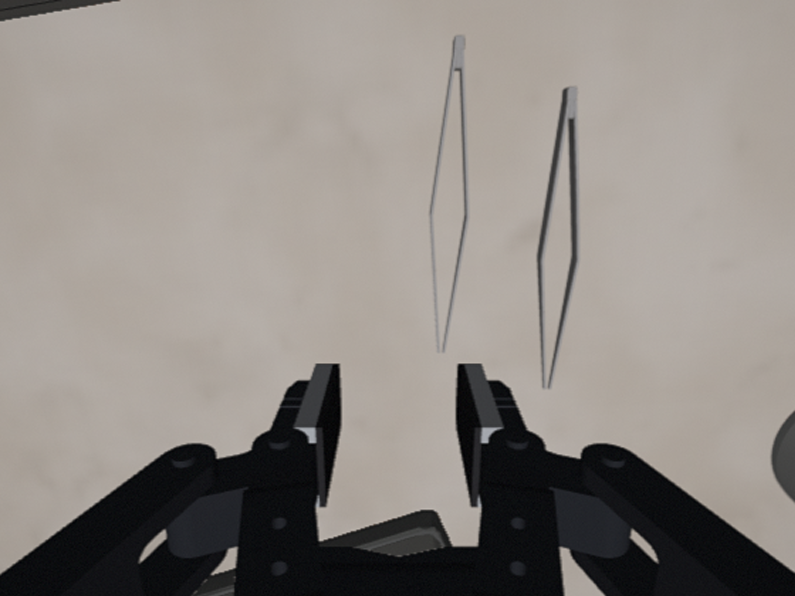

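Run:
```python
from h import *
fc('w15',(460,37),(441,352));fc('w15',(571,87),(547,388))
```

```text
c [ 0.5064 -0.3034  0.008 ] len 0.1323 yaw -0.1
t22.50 tcp [ 0.4847 -0.3449  0.1128] psi -0.071 d cm [ 2.17  4.15 -8.38] rot [ 0.    -0.027 -0.029] F [-1.1  0.7  0.2] w 0.0348 j7 0.82
c [ 0.5521 -0.3246  0.008 ] len 0.132 yaw -0.055
t22.50 tcp [ 0.4847 -0.3449  0.1128] psi -0.071 d cm [ 6.74  2.03 -8.38] rot [ 0.001 -0.027  0.016] F [-1.1  0.7  0.2] w 0.0348 j7 0.82
```

```bash
python3 -m inch '[[0.7,1.4,-1,0,-0.01,-0.01],[0.7,1.4,-2,0,-0.01,-0.01],[0.6,1.3,-2,0,-0.007,-0.01],[0,0,-0.8,0,0,0],[0,0,0,0,0,0],[0,0,0,0,0,0]]'
python3 -c "
from h import *
tgt([.506,-.3034,.029],-.1);snap('wrist','w16',scale=1.42)"
```

```text
t: 23.0
tool_pos: [0.5066, -0.3008, 0.0567]
tool_rot: [0.034, 0.705, -0.035, 0.707]
contact_force: [0.4, -0.4, -0.3]
gripper_width: 0.0351
t23.00 tcp [ 0.5066 -0.3008  0.0567] psi -0.098 d cm [-0.06 -0.26 -2.77] rot [ 0.001  0.003 -0.002] F [ 0.4 -0.4 -0.3] w 0.0351 j7 0.77
```

View pics/w16.png

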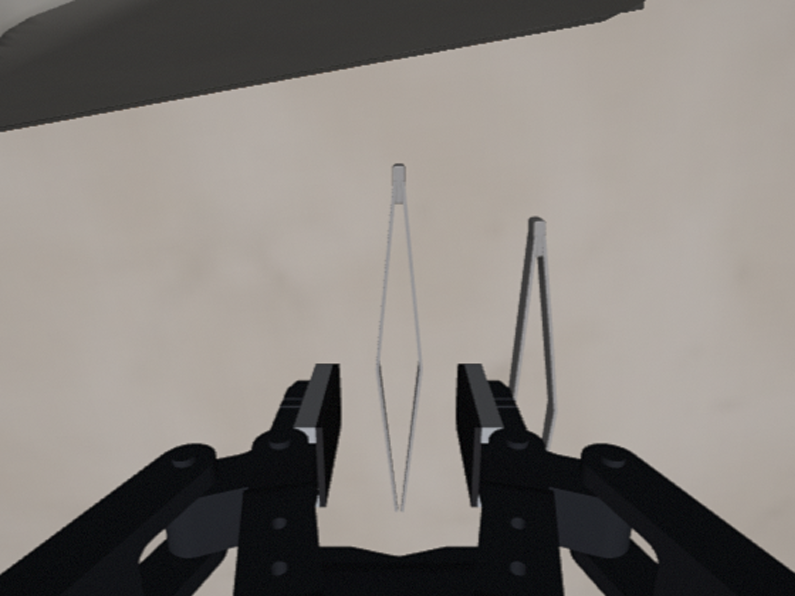

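Well centred between the jaws. Down and close.

```bash
python3 -m inch '[[-0.1,-0.2,-1,0,0,0],[0,0,-1,0,0,0],[0,0,-0.7,0,0,0],[0,0,0,0,0,0]]' 3
python3 -c "
from h import *
tgt([.506,-.3034,.029],-.1)"
```

```text
t: 23.38
tool_pos: [0.5067, -0.3068, 0.0315]
tool_rot: [0.034, 0.703, -0.037, 0.71]
contact_force: [0.1, 0.5, -0.1]
gripper_width: 0.03
t23.38 tcp [ 0.5067 -0.3068  0.0315] psi -0.100 d cm [-0.07  0.34 -0.25] rot [ 0.004  0.009 -0.   ] F [ 0.1  0.5 -0.1] w 0.0300 j7 0.80
```

```bash
python3 -m inch '[[0,0.3,-0.25,0,0,0],[0,0,0,0,0,0]]' 3
python3 -m inch '[[0,0,0,0,0,0],[0,0,0,0,0,0],[0,0,0,0,0,0],[0,0,0,0,0,0]]' 0 40
python3 -c "
from h import *
tgt([.506,-.3034,.029],-.1)"
python3 -m inch '[[0,0,1,0,0,0],[0,0,2,0,0,0],[0,0,3,0,0,0],[0,0,3,0,0,0],[0,0,0,0,0,0]]'
python3 -c "
from h import *
p=case(-.046,-.055);print(p);tgt([p[0],p[1],.18],.495);snap('wrist','w17',scale=1.42)"
```

```text
t: 23.55
tool_pos: [0.5059, -0.3045, 0.0282]
tool_rot: [0.034, 0.703, -0.037, 0.709]
contact_force: [0.1, -0.2, -0.5]
gripper_width: 0.0299
t: 23.88
tool_pos: [0.5061, -0.3049, 0.0288]
tool_rot: [0.034, 0.703, -0.038, 0.709]
contact_force: [-0.7, 0.5, 0.3]
gripper_width: 0.0139
t23.88 tcp [ 0.5061 -0.3049  0.0288] psi -0.102 d cm [-0.01  0.15  0.02] rot [0.005 0.009 0.002] F [-0.7  0.5  0.3] w 0.0139 j7 0.80
t: 24.3
tool_pos: [0.5041, -0.3046, 0.1229]
tool_rot: [0.035, 0.704, -0.038, 0.708]
contact_force: [0.4, -0.4, 0.6]
gripper_width: 0.0137
[0.42064818 0.18375027 0.        ]
t24.30 tcp [ 0.5041 -0.3046  0.1229] psi -0.103 d cm [-8.34 48.83  5.71] rot [0.003 0.006 0.598] F [ 0.4 -0.4  0.6] w 0.0137 j7 0.71
```

View pics/w17.png

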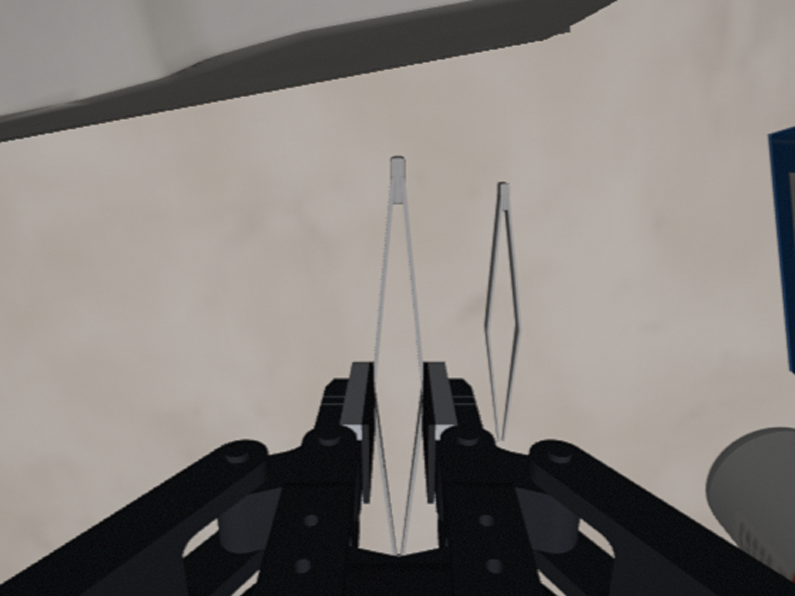

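```bash
python3 -m inch '[[0,0,4,0,0,0.03],[0,1,4,0,0,0.04],[-0.3,3,1,0,0,0.04],[-0.4,4,0,0,0,0.04],[-0.4,4.1,0,0,0,0.04],[-0.4,4.1,0,0,0,0.04],[-0.4,4.1,0,0,0,0.04],[-0.4,4.1,0,0,0,0.04]]'
python3 -m inch '[[-0.5,4.1,0,0,0,0.04],[-0.6,4.1,0,0,0,0.04],[-0.8,4,0,0,0,0.04],[-0.8,4,0,0,0,0.04],[-0.8,4,0,0,0,0.03],[-0.8,3,0,0,0,0.03],[-0.5,1,-1,0,0,0],[0,0,0,0,0,0]]'
python3 -c "
from h import *
p=case(-.05,-.055);tgt([p[0],p[1],.12],.495)"
```

```text
t: 25.02
tool_pos: [0.4737, -0.0633, 0.211]
tool_rot: [-0.074, 0.703, 0.067, 0.704]
contact_force: [-0.1, -0.1, -0.4]
gripper_width: 0.0142
t: 25.68
tool_pos: [0.4164, 0.1916, 0.1991]
tool_rot: [-0.158, 0.689, 0.156, 0.69]
contact_force: [-0.6, -0.5, -0.5]
gripper_width: 0.0143
t25.68 tcp [0.4164 0.1916 0.1991] psi 0.448 d cm [ 0.07 -0.98 -7.91] rot [0.001 0.003 0.047] F [-0.6 -0.5 -0.5] w 0.0143 j7 -0.08
```

```bash
python3 -m inch '[[0,-0.4,-2.5,0,0,0.02],[0,-0.4,-2.5,0,0,0.02],[0,0,-2.5,0,0,0],[0,0,-2.5,0,0,0],[0,0,-2,0,0,0],[0,0,0,0,0,0],[0,0,0,0,0,0]]'
python3 -c "
from h import *
p=case(-.05,-.055);tgt([p[0],p[1],.043],.495);snap('wrist','w18',scale=1.42)"
```

```text
t: 26.27
tool_pos: [0.4184, 0.1732, 0.0751]
tool_rot: [-0.169, 0.686, 0.166, 0.688]
contact_force: [0.2, 0.5, 0.3]
gripper_width: 0.0138
t26.27 tcp [0.4184 0.1732 0.0751] psi 0.478 d cm [-0.12  0.87 -3.21] rot [0.005 0.004 0.017] F [0.2 0.5 0.3] w 0.0138 j7 0.08
```

View pics/w18.png

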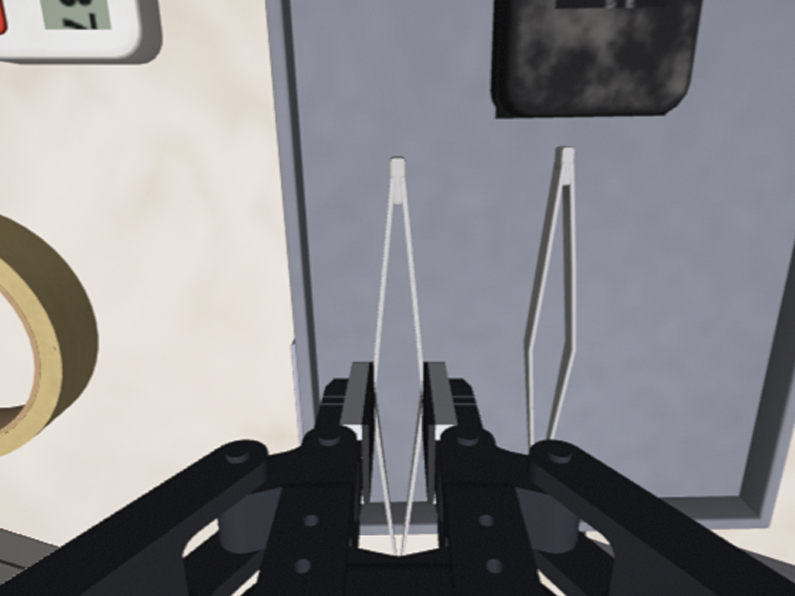

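```bash
python3 -m inch '[[-0.1,0.5,0,0,0,0.01],[-0.1,0.4,-0.5,0,0,0.01],[0,0,-0.7,0,0,0],[0,0,-0.7,0,0,0],[0,0,0,0,0,0]]'
python3 -c "
from h import *
p=case(-.05,-.055);tgt([p[0],p[1],.043],.495)"
```

```text
t: 26.73
tool_pos: [0.4197, 0.1845, 0.0596]
tool_rot: [-0.175, 0.681, 0.175, 0.689]
contact_force: [-0.2, -0.4, -0.2]
gripper_width: 0.0141
t26.73 tcp [0.4197 0.1845 0.0596] psi 0.500 d cm [-0.25 -0.26 -1.66] rot [-0.002  0.011 -0.004] F [-0.2 -0.4 -0.2] w 0.0141 j7 0.11
```

```bash
python3 -m inch '[[-0.2,-0.2,-0.5,0,0.01,0],[0,0,-0.5,0,0,0],[0,0,-0.5,0,0,0],[0,0,0,0,0,0]]'
python3 -c "
from h import *
p=case(-.05,-.055);tgt([p[0],p[1],.043],.495)"
```

```text
t: 27.07
tool_pos: [0.4175, 0.1825, 0.0431]
tool_rot: [-0.174, 0.685, 0.176, 0.685]
contact_force: [-0.0, -0.2, 0.3]
gripper_width: 0.0139
t27.07 tcp [0.4175 0.1825 0.0431] psi 0.500 d cm [-0.03 -0.06 -0.01] rot [-0.002  0.    -0.005] F [-0.  -0.2  0.3] w 0.0139 j7 0.14
```

```bash
python3 -m inch '[[0,0,0,0,0,0],[0,0,0,0,0,0],[0,0,0,0,0,0]]' 2.8
python3 -m inch '[[0,0,1.5,0,0,0],[0,0,2.5,0,0,0],[0,0,3,0,0,0],[0,0,3,0,0,0],[0,0,3,0,0,0],[0,0,0,0,0,0]]'
python3 -c "
from h import *
snap('wrist','w19',scale=1.42);snap('top','top19',(340,160,560,330),3.6);tgt([.552,-.3246,.2],-.055)"
```

```text
t: 27.32
tool_pos: [0.4174, 0.182, 0.0426]
tool_rot: [-0.174, 0.685, 0.175, 0.685]
contact_force: [-0.2, 0.7, -0.1]
gripper_width: 0.0284
t: 27.82
tool_pos: [0.4156, 0.1798, 0.1773]
tool_rot: [-0.175, 0.686, 0.174, 0.684]
contact_force: [1.1, 1.0, 0.7]
gripper_width: 0.0283
t27.92 tcp [0.4133 0.1788 0.1731] psi 0.498 d cm [ 13.87 -50.34   2.69] rot [ 0.004 -0.01  -0.553] F [-0.9  0.6 -0.7] w 0.0279 j7 -0.00
```

View pics/w19.png

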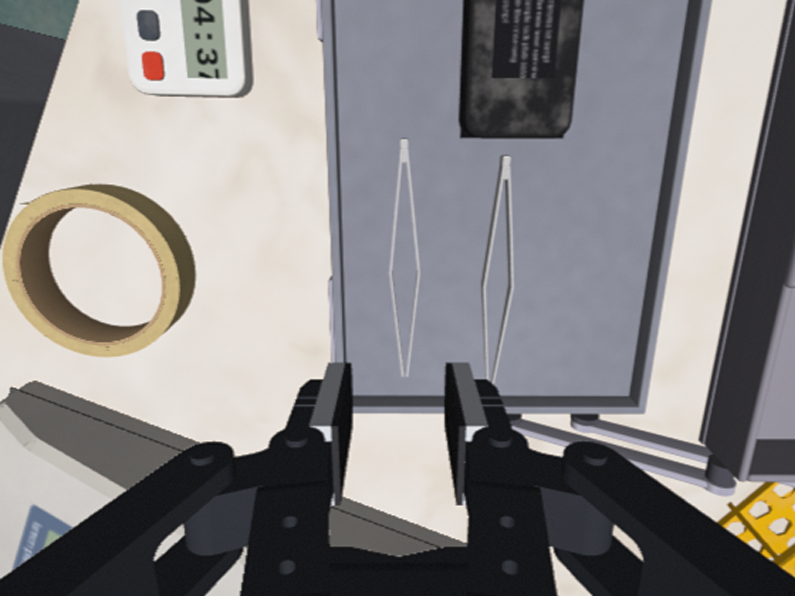

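View pics/top19.png

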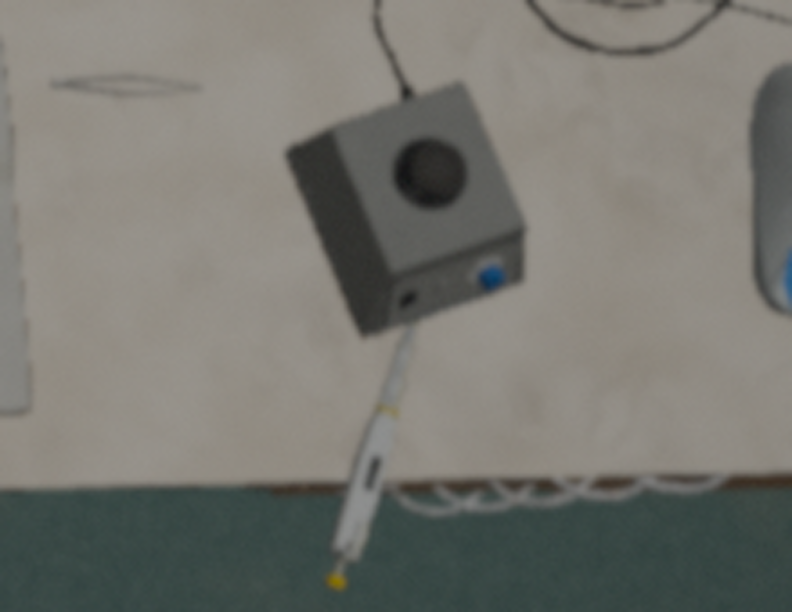

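```bash
python3 -m inch '[[1,-3.5,2,0,0,-0.03],[1,-3.8,1,0,0,-0.04],[1,-4,0,0,0,-0.04],[1,-4,0,0,0,-0.04],[1,-4,0,0,0,-0.04],[1,-4,0,0,0,-0.04],[1,-4,0,0,0,-0.04],[1,-4,0,0,0,-0.04]]' 3.5
python3 -m inch '[[1,-3.8,0,0,0,-0.04],[1,-3.8,0,0,0,-0.04],[1,-3.8,0,0,0,-0.04],[0.9,-3.5,0,0,0,-0.04],[0.8,-2,-2,0,0,-0.03],[0.5,-1,-3,0,0,-0.02],[0,0,-2,0,0,0],[0,0,0,0,0,0]]'
python3 -c "
from h import *
tgt([.552,-.3246,.1],-.055);snap('wrist','w20',scale=1.42)"
```

```text
t: 28.58
tool_pos: [0.4854, -0.1329, 0.1958]
tool_rot: [-0.07, 0.71, 0.07, 0.697]
contact_force: [0.5, 0.6, -1.0]
gripper_width: 0.0348
t: 29.25
tool_pos: [0.531, -0.3328, 0.1111]
tool_rot: [0.011, 0.719, -0.016, 0.695]
contact_force: [0.0, 0.4, -1.1]
gripper_width: 0.0347
t29.25 tcp [ 0.531  -0.3328  0.1111] psi -0.037 d cm [ 2.1   0.82 -1.11] rot [ 0.006 -0.034 -0.018] F [ 0.   0.4 -1.1] w 0.0347 j7 0.84
```

View pics/w20.png

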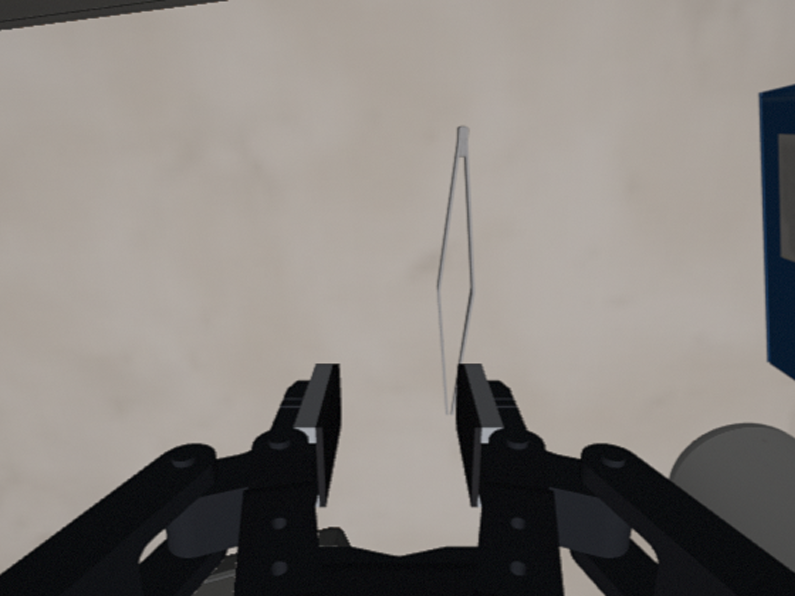

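```bash
python3 -c "
from h import *
fc('w20',(463,127),(449,414))"
python3 -m inch '[[0.7,0.3,-1,0.003,-0.015,-0.01],[0.7,0.3,-2,0.003,-0.01,-0.01],[0.6,0.3,-2,0,-0.007,0],[0,0,-0.8,0,0,0],[0,0,0,0,0,0],[0,0,0,0,0,0]]'
python3 -c "
from h import *
tgt([.552,-.3246,.029],-.055);snap('wrist','w21',scale=1.42)"
```

```text
c [ 0.5529 -0.3245  0.008 ] len 0.1316 yaw -0.049
t29.30 tcp [ 0.5312 -0.3331  0.1126] psi -0.037 d cm [ 2.17  0.85 -8.36] rot [ 0.006 -0.033 -0.012] F [-0.4  0.3  0.1] w 0.0352 j7 0.84
t: 29.8
tool_pos: [0.5558, -0.3205, 0.0556]
tool_rot: [0.02, 0.704, -0.019, 0.71]
contact_force: [0.8, -0.1, -0.1]
gripper_width: 0.0352
t29.80 tcp [ 0.5558 -0.3205  0.0556] psi -0.056 d cm [-0.38 -0.41 -2.66] rot [-0.     0.008  0.001] F [ 0.8 -0.1 -0.1] w 0.0352 j7 0.85
```

View pics/w21.png

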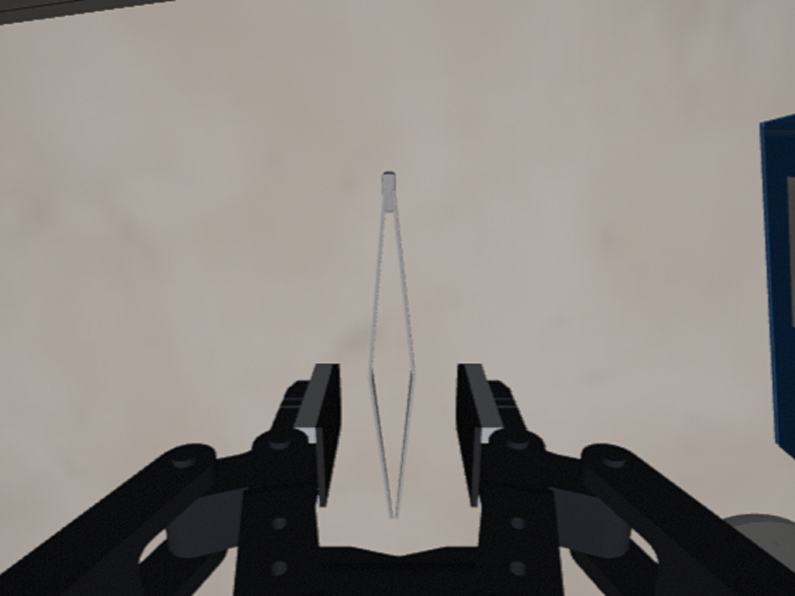

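```bash
python3 -m inch '[[-0.2,-0.1,-1,0,0.005,0],[-0.1,0,-1,0,0,0],[0,0.1,-0.6,0,0,0],[0,0,0,0,0,0]]' 3
python3 -c "
from h import *
tgt([.5527,-.3246,.029],-.05)"
```

```text
t: 30.18
tool_pos: [0.5542, -0.3217, 0.0314]
tool_rot: [0.019, 0.704, -0.02, 0.71]
contact_force: [1.5, 0.2, 0.3]
gripper_width: 0.0303
t30.18 tcp [ 0.5542 -0.3217  0.0314] psi -0.055 d cm [-0.15 -0.29 -0.24] rot [0.002 0.009 0.005] F [1.5 0.2 0.3] w 0.0303 j7 0.86
```

```bash
python3 -m inch '[[-0.1,-0.25,-0.25,0,0,0],[0,0,0,0,0,0]]' 3
python3 -m inch '[[0,0,0,0,0,0],[0,0,0,0,0,0],[0,0,0,0,0,0],[0,0,0,0,0,0]]' 0 40
python3 -c "
from h import *
tgt([.5527,-.3246,.029],-.05)"
python3 -m inch '[[0,0,1,0,0,0],[0,0,2,0,0,0],[0,0,3,0,0,0],[0,0,3,0,0,0],[0,0,0,0,0,0]]'
python3 -c "
from h import *
p=case(.046,-.055);print(p);tgt([p[0],p[1],.18],.495);snap('wrist','w22',scale=1.42)"
```

```text
t: 30.35
tool_pos: [0.5527, -0.3245, 0.0283]
tool_rot: [0.019, 0.704, -0.02, 0.71]
contact_force: [-0.3, -0.5, 0.9]
gripper_width: 0.0301
t: 30.68
tool_pos: [0.5528, -0.3254, 0.0289]
tool_rot: [0.019, 0.704, -0.021, 0.71]
contact_force: [-0.8, 0.0, -0.8]
gripper_width: 0.0145
t30.68 tcp [ 0.5528 -0.3254  0.0289] psi -0.057 d cm [-0.01  0.08  0.01] rot [0.002 0.009 0.007] F [-0.8  0.  -0.8] w 0.0145 j7 0.87
t: 31.1
tool_pos: [0.5509, -0.325, 0.123]
tool_rot: [0.02, 0.705, -0.021, 0.708]
contact_force: [0.9, -2.2, -0.0]
gripper_width: 0.0139
[0.5016053  0.22745318 0.        ]
t31.10 tcp [ 0.5509 -0.325   0.123 ] psi -0.058 d cm [-4.93 55.24  5.7 ] rot [0.    0.005 0.553] F [ 0.9 -2.2 -0. ] w 0.0139 j7 0.81
```

View pics/w22.png

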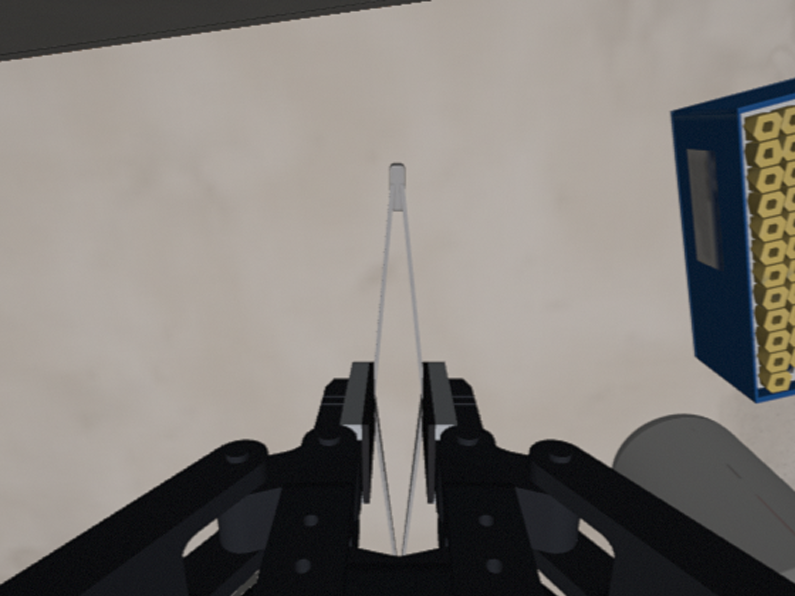

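```bash
python3 -m inch '[[-0.5,0,4,0,0,0.03],[-1,1,4,0,0,0.04],[-1,3,1,0,0,0.04],[-1,3.9,0,0,0,0.04],[-1,4,0,0,0,0.04],[-1,4,0,0,0,0.04],[-0.8,4,0,0,0,0.04],[-0.3,4,0,0,0,0.04]]'
python3 -m inch '[[0,4,0,0,0,0.04],[0.1,4,0,0,0,0.04],[0.2,4,0,0,0,0.04],[0.3,4,0,0,0,0.03],[0.5,4,0,0,0,0.03],[0.6,3.5,0,0,0,0.02],[0.6,3,0,0,0,0.02],[0,0,0,0,0,0]]'
python3 -c "
from h import *
p=case(.046,-.055);tgt([p[0],p[1],.12],.495)"
```

```text
t: 31.82
tool_pos: [0.4761, -0.088, 0.2076]
tool_rot: [-0.09, 0.703, 0.084, 0.7]
contact_force: [0.2, 1.1, -1.5]
gripper_width: 0.0138
t: 32.48
tool_pos: [0.4899, 0.1993, 0.2054]
tool_rot: [-0.171, 0.687, 0.177, 0.684]
contact_force: [-1.8, 0.3, -0.1]
gripper_width: 0.0138
t32.48 tcp [0.4899 0.1993 0.2054] psi 0.496 d cm [ 1.17  2.82 -8.54] rot [-0.008 -0.006 -0.001] F [-1.8  0.3 -0.1] w 0.0138 j7 0.15
```

```bash
python3 -m inch '[[0.4,1,-2.5,-0.005,-0.005,0],[0.4,1,-2.5,0,0,0],[0.3,0.7,-2.5,0,0,0],[0,0,-2.5,0,0,0],[0,0,-2,0,0,0],[0,0,0,0,0,0],[0,0,0,0,0,0]]'
python3 -c "
from h import *
p=case(.046,-.055);tgt([p[0],p[1],.043],.495);snap('wrist','w23',scale=1.42)"
```

```text
t: 33.07
tool_pos: [0.4988, 0.2298, 0.0788]
tool_rot: [-0.176, 0.686, 0.176, 0.684]
contact_force: [0.2, -0.2, 0.3]
gripper_width: 0.0143
t33.07 tcp [0.4988 0.2298 0.0788] psi 0.503 d cm [ 0.28 -0.24 -3.58] rot [-0.    -0.003 -0.008] F [ 0.2 -0.2  0.3] w 0.0143 j7 0.25
```

View pics/w23.png

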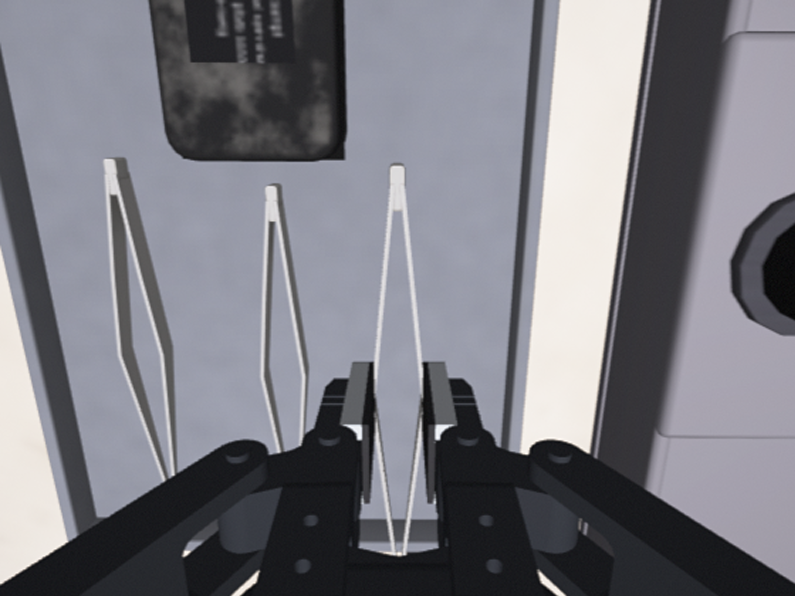

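```bash
python3 -m inch '[[0.1,-0.2,-0.6,0,0,-0.005],[0,0,-0.8,0,0,0],[0,0,-0.8,0,0,0],[0,0,0,0,0,0]]'
python3 -c "
from h import *
p=case(.046,-.055);tgt([p[0],p[1],.043],.495)"
```

```text
t: 33.45
tool_pos: [0.5022, 0.2284, 0.0595]
tool_rot: [-0.172, 0.684, 0.176, 0.687]
contact_force: [0.6, 0.1, -1.0]
gripper_width: 0.0139
t33.45 tcp [0.5022 0.2284 0.0595] psi 0.497 d cm [-0.06 -0.09 -1.65] rot [-0.005  0.003 -0.002] F [ 0.6  0.1 -1. ] w 0.0139 j7 0.27
```

```bash
python3 -m inch '[[-0.05,-0.1,-0.5,0,0,0],[0,0,-0.5,0,0,0],[0,0,-0.5,0,0,0],[0,0,0,0,0,0]]'
python3 -m inch '[[0,0,0,0,0,0],[0,0,0,0,0,0],[0,0,0,0,0,0]]' 2.8
python3 -m inch '[[0,0,1.5,0,0,0],[0,0,2.5,0,0,0],[-1,0,3,0,0,0],[-1,0,3,0,0,0],[-1,0,3,0,0,0],[-1,0,3,0,0,0],[0,0,0,0,0,0]]'
python3 -c "
from h import *
snap('wrist','w24',scale=1.42);tgt([0,0,0],.495)"
```

```text
t: 33.78
tool_pos: [0.5024, 0.2275, 0.0439]
tool_rot: [-0.172, 0.683, 0.176, 0.687]
contact_force: [-0.4, 0.8, -0.3]
gripper_width: 0.0141
t: 34.03
tool_pos: [0.5016, 0.227, 0.0435]
tool_rot: [-0.172, 0.684, 0.176, 0.687]
contact_force: [-0.9, -0.6, 0.2]
gripper_width: 0.0281
t: 34.62
tool_pos: [0.4605, 0.2254, 0.2095]
tool_rot: [-0.172, 0.684, 0.174, 0.687]
contact_force: [1.2, 0.4, -0.2]
gripper_width: 0.0278
t34.67 tcp [0.4602 0.2251 0.2074] psi 0.494 d cm [-46.02 -22.51 -20.74] rot [-0.003  0.002  0.001] F [ 0.6  1.2 -0.8] w 0.0280 j7 0.03
```

View pics/w24.png

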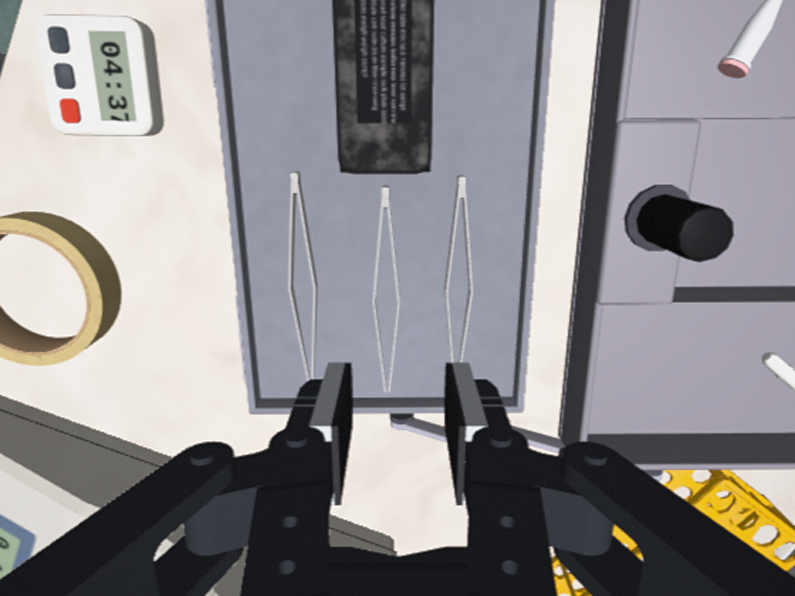

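Run:
```python
from h import *
snap('scene','sc25',scale=1.42)
c=snap('top','tp25',scale=1.42)
im=cv2.convertScaleAbs(c["color"][:,:,::-1][85:300,90:560],alpha=1.6)
cv2.imwrite('pics/tp25b.png',cv2.resize(im,(800,366),interpolation=cv2.INTER_CUBIC))
```

```text
(no output)
```

View pics/sc25.png

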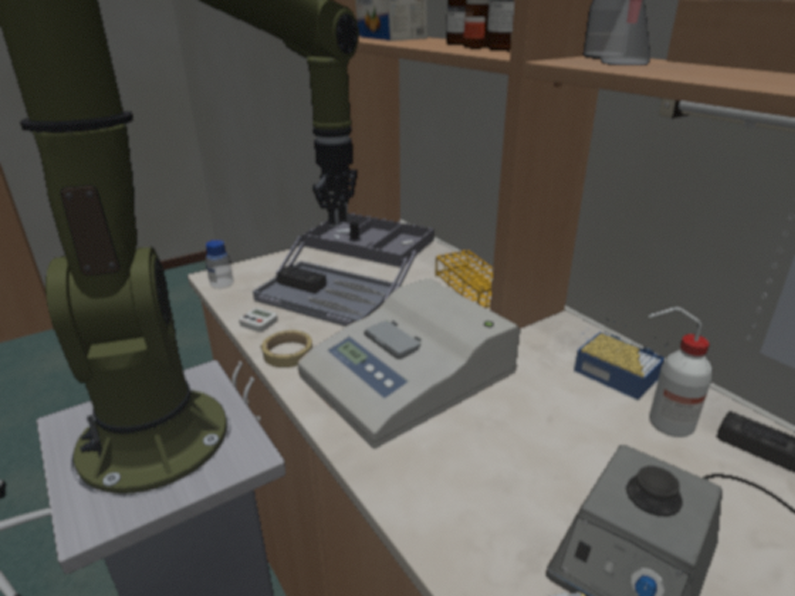

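View pics/tp25b.png

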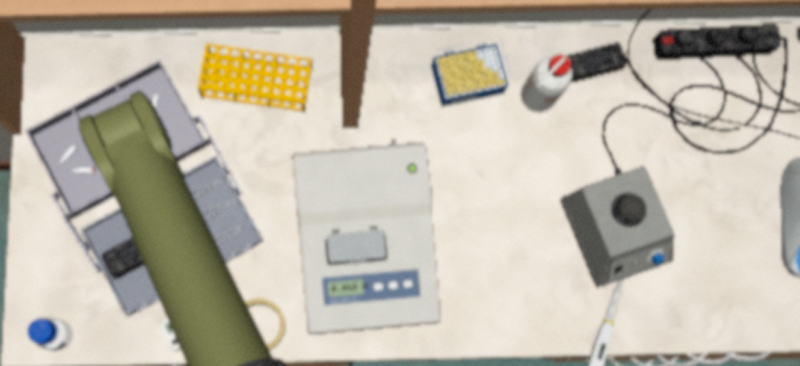

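```bash
python3 -m inch '[[2,2,0,0,0,0],[2,2,0,0,0,0],[2,2.5,0,0,0,0],[2.4,2.5,-1,0,0,0],[0,0,0,0,0,0],[0,0,0,0,0,0]]' 6
python3 -c "
from h import *
tgt([.544,.3155,.131],.495);snap('wrist','w26',scale=1.42)"
```

```text
t: 35.27
tool_pos: [0.5434, 0.3139, 0.1791]
tool_rot: [-0.175, 0.693, 0.168, 0.679]
contact_force: [0.6, -0.6, -0.6]
gripper_width: 0.0601
t35.27 tcp [0.5434 0.3139 0.1791] psi 0.490 d cm [ 0.06  0.16 -4.81] rot [ 0.015 -0.016  0.005] F [ 0.6 -0.6 -0.6] w 0.0601 j7 0.14
```

View pics/w26.png

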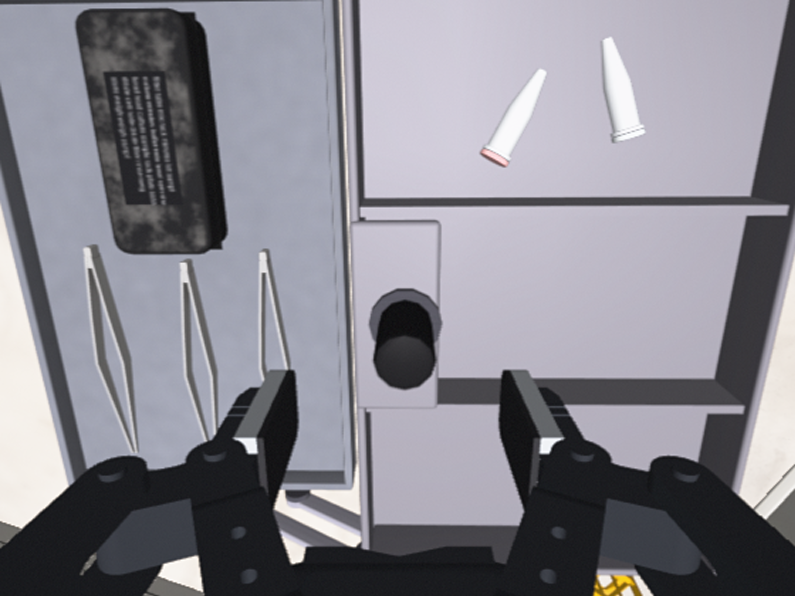

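```bash
python3 -m inch '[[0,0.1,-1.5,0.007,-0.008,0],[0,0,-1.5,0.007,-0.008,0],[0,0,-1.2,0,0,0],[0,0,0,0,0,0],[0,0,0,0,0,0]]'
python3 -c "
from h import *
tgt([.544,.3155,.131],.495)"
```

```text
t: 35.73
tool_pos: [0.54, 0.3104, 0.1331]
tool_rot: [-0.171, 0.688, 0.17, 0.684]
contact_force: [0.0, -0.4, 0.7]
gripper_width: 0.06
t35.73 tcp [0.54   0.3104 0.1331] psi 0.487 d cm [ 0.4   0.51 -0.21] rot [ 0.002 -0.005  0.008] F [ 0.  -0.4  0.7] w 0.0600 j7 0.16
```

```bash
python3 -m inch '[[0.4,0.5,-0.2,0,0,0.005],[0,0,0,0,0,0]]'
python3 -m inch '[[0,0,0,0,0,0],[0,0,0,0,0,0],[0,0,0,0,0,0],[0,0,0,0,0,0],[0,0,0,0,0,0]]' 0 60
python3 -c "
from h import *
tgt([.544,.3155,.131],.495);plan(P0,np.arange(2.1,-.01,-.1))"
```

```text
t: 35.9
tool_pos: [0.5443, 0.3154, 0.1324]
tool_rot: [-0.172, 0.688, 0.172, 0.684]
contact_force: [0.1, 0.2, -0.9]
gripper_width: 0.0601
t: 36.32
tool_pos: [0.5439, 0.3152, 0.135]
tool_rot: [-0.171, 0.688, 0.173, 0.683]
contact_force: [2.1, 1.1, -2.8]
gripper_width: 0.0203
t36.32 tcp [0.5439 0.3152 0.135 ] psi 0.492 d cm [ 0.01  0.03 -0.4 ] rot [-0.    -0.007  0.003] F [ 2.1  1.1 -2.8] w 0.0203 j7 0.17
q now [2.1395e+00 1.8970e-01 1.3600e-02 3.0000e-04] F [ 2.1  1.1 -2.8] w 0.0203
2.10 [-0.4  -0.25  0.2 ]
2.00 [-0.57 -0.31  0.85]
1.90 [-0.64 -0.35  0.78]
1.80 [-0.71 -0.38  0.7 ]
1.70 [-0.77 -0.41  0.62]
1.60 [-0.82 -0.44  0.53]
1.50 [-0.86 -0.46  0.43]
1.40 [-0.89 -0.48  0.33]
1.30 [-0.92 -0.5   0.23]
1.20 [-0.93 -0.5   0.12]
1.10 [-0.94 -0.51  0.02]
1.00 [-0.94 -0.51 -0.09]
0.90 [-0.93 -0.5  -0.2 ]
0.80 [-0.9  -0.49 -0.3 ]
0.70 [-0.87 -0.47 -0.4 ]
0.60 [-0.83 -0.45 -0.5 ]
0.50 [-0.79 -0.42 -0.59]
0.40 [-0.73 -0.39 -0.68]
0.30 [-0.67 -0.36 -0.76]
0.20 [-0.6  -0.32 -0.83]
0.10 [-0.52 -0.28 -0.89]
-0.00 [-0.44 -0.24 -0.95]
```

```bash
python3 -m inch '[[-0.45,-0.25,0.9,0,0,0],[-0.6,-0.3,0.85,0,0,0],[-0.65,-0.35,0.8,0,0,0],[-0.7,-0.4,0.7,0,0,0],[-0.8,-0.4,0.6,0,0,0]]'
python3 -c "
from h import *
plan(P0+[0,0,.0047],[1.6])"
```

```text
t: 36.73
tool_pos: [0.5109, 0.2973, 0.1732]
tool_rot: [-0.172, 0.687, 0.172, 0.684]
contact_force: [1.9, 0.1, -5.9]
gripper_width: 0.0203
q now [1.6733e+00 1.5220e-01 4.7100e-02 2.0000e-04] F [ 1.9  0.1 -5.9] w 0.0203
1.60 [-0.62 -0.36  0.33]
```

```bash
python3 -m inch '[[-0.85,-0.45,0.5,0,0,0],[-0.85,-0.45,0.45,0,0,0],[-0.9,-0.5,0.35,0,0,0],[-0.9,-0.5,0.25,0,0,0],[-0.95,-0.5,0.15,0,0,0],[-0.95,-0.5,0,0,0,0]]'
python3 -c "
from h import *
plan(P0+[0,0,.0047],[.9])"
```

```text
t: 37.23
tool_pos: [0.4486, 0.2634, 0.1875]
tool_rot: [-0.173, 0.69, 0.171, 0.682]
contact_force: [4.5, 3.2, -17.6]
gripper_width: 0.0202
q now [0.9877 0.0812 0.0614 0.    ] F [  4.5   3.2 -17.6] w 0.0202
0.90 [-0.8  -0.44 -0.25]
```

```bash
python3 -m inch '[[-0.9,-0.5,-0.3,0,0,0],[-0.9,-0.48,-0.35,0,0,0],[-0.85,-0.46,-0.45,0,0,0],[-0.8,-0.44,-0.55,0,0,0],[-0.75,-0.4,-0.6,0,0,0]]'
python3 -c "
from h import *
plan(P0+[0,0,.0047],np.arange(.5,-.01,-.1))"
```

```text
t: 37.65
tool_pos: [0.4051, 0.2397, 0.1664]
tool_rot: [-0.17, 0.686, 0.175, 0.686]
contact_force: [6.3, 4.4, -10.4]
gripper_width: 0.0203
q now [ 4.827e-01  3.170e-02  4.030e-02 -2.000e-04] F [  6.3   4.4 -10.4] w 0.0203
0.50 [0.15 0.1  0.06]
0.40 [-0.73 -0.39 -0.68]
0.30 [-0.67 -0.36 -0.76]
0.20 [-0.6  -0.32 -0.83]
0.10 [-0.52 -0.28 -0.89]
0.00 [-0.44 -0.24 -0.95]
```

```bash
python3 -m inch '[[-0.6,-0.3,-0.6,0,0,0],[-0.6,-0.3,-0.7,0,0,0],[-0.6,-0.3,-0.8,0,0,0],[-0.4,-0.2,-0.7,0,0,0],[0,0,0,0,0,0]]'
python3 -c "
from h import *
plan(P0+[0,0,.0047],np.arange(.2,-.01,-.1))"
```

```text
t: 38.07
tool_pos: [0.3827, 0.2274, 0.1385]
tool_rot: [-0.167, 0.682, 0.178, 0.689]
contact_force: [7.0, 5.1, -11.3]
gripper_width: 0.0201
q now [ 0.1285  0.0061  0.0124 -0.0004] F [  7.    5.1 -11.3] w 0.0201
0.20 [0.4  0.26 0.6 ]
0.10 [-0.52 -0.28 -0.89]
0.00 [-0.44 -0.24 -0.95]
```

```bash
python3 -m inch '[[-0.3,-0.15,-0.5,0,0,0],[-0.25,-0.12,-0.5,0,0,0],[-0.1,-0.1,-0.4,0,0,0],[0,0,0,0,0,0]]'
python3 -c "
from h import *
plan(P0+[0,0,.0047],[0])"
```

```text
t: 38.4
tool_pos: [0.3772, 0.2245, 0.1266]
tool_rot: [-0.164, 0.68, 0.18, 0.692]
contact_force: [4.0, 3.2, -6.9]
gripper_width: 0.0201
q now [ 0.0043 -0.      0.0005 -0.0003] F [ 4.   3.2 -6.9] w 0.0201
0.00 [-0.01  0.03 -0.05]
```

```bash
python3 -m inch '[[0,0,-0.3,0,0,0],[0,0,-0.2,0,0,0],[0,0,0,0,0,0]]'
python3 -c "
from h import *
plan(P0+[0,0,.0047],[0])"
python3 -m inch '[[0,0,0,0,0,0],[0,0,0,0,0,0],[0,0,0,0,0,0],[0,0,0,0,0,0]]' 6
python3 -m inch '[[0,0,2,0,0,0],[0,0,3,0,0,0],[0,0,3,0,0,0],[0,0,3,0,0,0],[0,0,0,0,0,0],[0,0,0,0,0,0]]'
python3 -c "
from h import *
snap('wrist','w27',scale=1.42);snap('scene','sc27',(150,150,310,270),5);snap('top','tp27',(90,150,290,310),3.75)"
```

```text
t: 38.65
tool_pos: [0.3774, 0.2245, 0.1269]
tool_rot: [-0.163, 0.68, 0.181, 0.691]
contact_force: [3.8, 2.8, -7.4]
gripper_width: 0.0199
q now [ 0.0068  0.0001  0.0008 -0.0004] F [ 3.8  2.8 -7.4] w 0.0199
0.00 [-0.03  0.03 -0.08]
t: 38.98
tool_pos: [0.3768, 0.2238, 0.1279]
tool_rot: [-0.162, 0.681, 0.182, 0.691]
contact_force: [-0.1, 0.4, 0.3]
gripper_width: 0.0597
t: 39.48
tool_pos: [0.3738, 0.2207, 0.2401]
tool_rot: [-0.163, 0.683, 0.18, 0.689]
contact_force: [0.1, -0.3, 0.1]
gripper_width: 0.0597
```

View pics/w27.png

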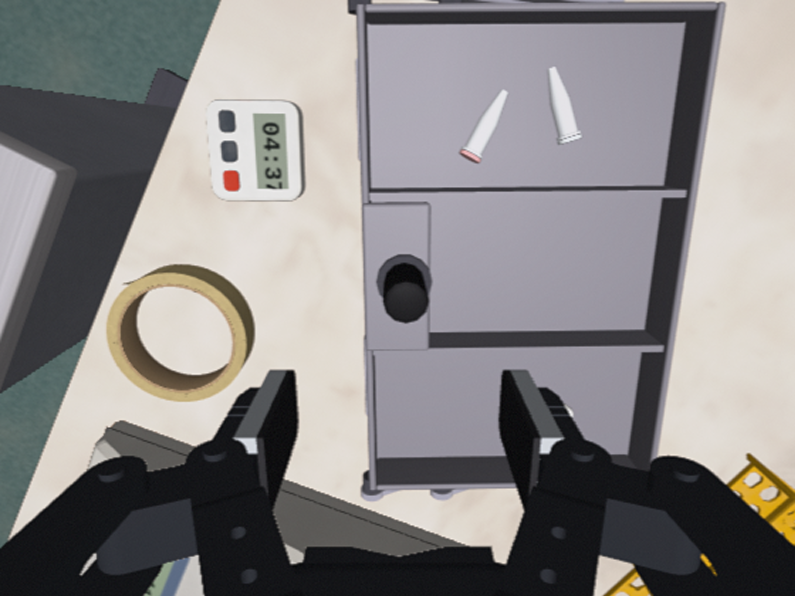

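View pics/sc27.png

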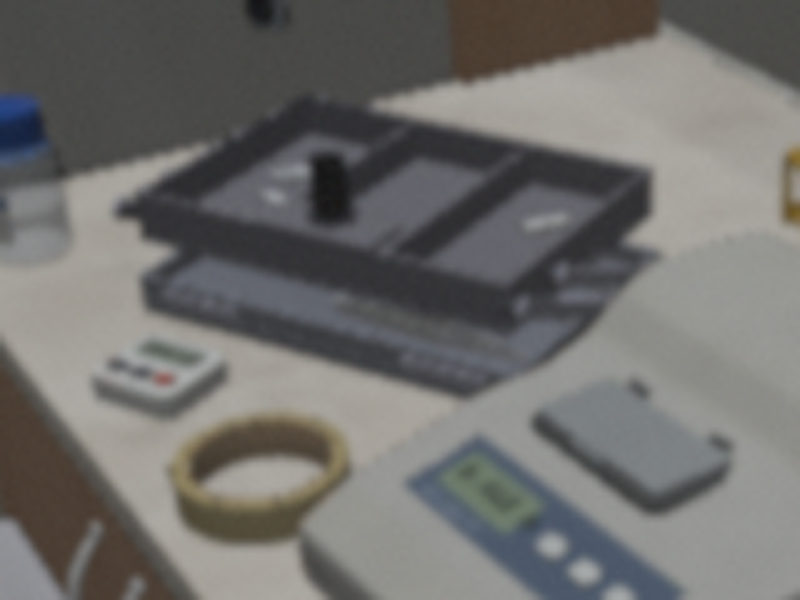

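```bash
python3 - <<'E'
from h import *
a=np.load('pics/scene0.npz')['color'].astype(np.float32).mean(2);b=np.load('pics/sc27.npz')['color'].astype(np.float32).mean(2)
def sh(a,b,x0,y0,x1,y1): return cv2.phaseCorrelate(cv2.GaussianBlur(a[y0:y1,x0:x1],(0,0),1),cv2.GaussianBlur(b[y0:y1,x0:x1],(0,0),1))
print(sh(a,b,172,165,284,198),"knob",sh(a,b,205,175,228,198))
b=lambda u,v:(u/1.42,v/1.42)
print(tri([("w27",b(405,300)),("sc27",(150+329/5,150+160/5))]))
E
python3 -m inch '[[0,0,2,0,0,0],[0,0,2,0,0,0],[0,0,0,0,0,0],[0,0,0,0,0,0]]'
python3 - <<'E'
from h import *
snap('scene','sc28',(150,150,310,270),5)
a=np.load('pics/sc27.npz')['color'].astype(int);b=np.load('pics/sc28.npz')['color'].astype(int)
print(np.abs(a-b)[165:230,172:290].mean())
E
```

```text
((-0.0016488830062613147, 0.008279232481815058), 1.0016198572875172) knob ((-0.005473459739464559, 0.002338571267511469), 0.9992243969657769)
[0.37798155 0.22258987 0.12394447]
t: 39.97
tool_pos: [0.3706, 0.218, 0.2738]
tool_rot: [-0.166, 0.687, 0.176, 0.685]
contact_force: [-0.7, 0.2, 1.0]
gripper_width: 0.0602
0.8472403302911777
```

```bash
python3 -c "
from plant import robot
print(robot.hand_in())"
```

```text
the job is handed in; nothing more can be done
None
```

The kit case is packed and handed in at about 40 s of the 210 s allowed. I swung the tray fully open, to about 2.18 rad. I laid the power brick flat over the sensing pin and put all three forceps in the compartment clear of it. I then swung the tray forward, lowered it home and let go of it.

**Checks:**
- **Tray:** in the last scene picture it matches its original shut position to about 0.01 pixel, and nothing shifted when I raised the arm clear afterwards.
- **Contents:** the last look into the compartment before closing showed the brick flat and all three forceps inside the walls and clear of the brick.
- **Marker:** none appeared in any camera view, so I took it as absent.
- **Pin:** I could not see it under the brick. That it is held down is inferred from where the brick sits, about 2 mm across and 2–3 mm along from the pin. Brick contact registered at the expected floor height.
- **Disagreements:** the three cameras placed the tray knob up to 3 mm apart, and the scene and top cameras placed the brick about 7 mm apart. I relied on close wrist views for the grasps. When I gripped the knob to close the tray, I held it about 5 mm higher than when opening, which did no harm.

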